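# Load a reagent cartridge past the catch of a bay

## Task

Take the white reagent cartridge by its fin, lay it flat on the apron at the mouth of the loading bay, pointing along the channel, and then slide it in along the channel past the sprung pawl. Press it home against the end stop behind the sprung plate, firmly but not hard (about 15 N on the plate), then let go so that the pawl holds it, and leave the other things on the bench where they are.

Things in the scene. Friction and masses are not known exactly. Their poses are not given: they have to be found in the camera images.
- cartridge_center (a point): Reagent cartridge, loose, about 150 g: a white block 80 mm long (x) x 60 wide (y) x 30 tall, with an upright grip fin in the middle of its top, 44 mm long (x) x 12 thick (y) x 30 tall: 60 mm tall in all. The point is on its axis, 30 mm above the underside, at the foot of the fin; z up. Both ends are alike: either may lead.
- bay: Loading bay, fixed on the bench: aluminium floor plate, 6 mm thick, 120 mm wide, from x = -135 to +185 mm, grey guide walls with tops at 28 mm. The point is on the bench surface, on the channel's centre line; x points the way the cartridge goes in. Open apron for x below -60 mm; funnel 77 to 63 mm wide from -60 to -35 mm; then a straight channel 63 mm wide. Slippery liner, friction about 0.2.
- bay_mouth (a point): Point in the floor surface of the bay's apron, 6 mm above the bench, at x = -90 mm on the centre line; axes as the bay. A cartridge laid with its middle here is clear of the pawl.
- bay_home (a point): Point in the channel floor, 6 mm above the bench, at bay x = +65 mm: the home cartridge's middle at the mid setting only. A catch module carries the pawl and the sprung plate; it was set by hand somewhere within +-11 mm of this along the channel, and its setting is not measured. At mid setting the tooth's blocking face is at bay x = +25 mm, the plate's free face at +93 mm.
- pawl (a joint): Steel pawl on an upright pin outside the left wall, 9 to 23 mm above the bench, arm 60 mm. 0 rad = sprung in, tooth 8.5 mm into the channel; about 0.1 when a cartridge holds it aside. The tooth has a 24 degree ramp, 26 mm long, towards the mouth and a square face beyond: once the cartridge's rear end is past that face, the pawl snaps back to 0 and blocks its return.
- pusher (a joint): Sprung plate, 50 mm wide, 20 tall, across the channel's far end; pushes the cartridge back. 0 m = free, grows as it is pushed in. Spring 2 N plus 0.15 N/mm. The pawl snaps in at about 0.0135; hard end stop at 0.0175; let go, the cartridge comes back on the pawl at 0.012. Sliding takes up to about 10 N before the click and 5 to 7 N after it (1 to 2 N of that is friction). Push low on the cartridge's rear face. Over 22 N on the plate does harm.
- tip_box_mid (a point): Bystander: tip box, 85 x 60 x 48 mm, yellow base and clear top; the point is on its axis 24 mm up.
- tube_rack_mid (a point): Bystander: rack of small capped tubes, 90 x 50 x 44 mm; the point is on its axis 18 mm up.
- bottle_a_mid (a point): Bystander: amber bottle, 48 mm across, 100 mm tall; the point is on its axis 50 mm up.
- bottle_b_mid (a point): Bystander: small amber bottle, 36 mm across, 75 mm tall; the point is on its axis 38 mm up.
- jar_mid (a point): Bystander: white jar, 56 mm across, 60 mm tall; the point is on its axis 30 mm up.
- kit_box_mid (a point): Bystander: carton, 100 x 70 x 50 mm; the point is on its axis 25 mm up.
- timer_mid (a point): Bystander: flat bench timer, 60 x 60 x 18 mm; the point is on its axis 9 mm up.
Mind the look-alikes: they are no part of the job. What is shaped like the part that bears cartridge_center but pink or purple is not meant.

How it is judged:
By the outcome, as a careful person would: the job done as asked, in the order asked, and still so for the second after the job is handed in, with the robot touching nothing.
It also fails if it takes over 72 s, if anything falls off the work surface, if the arm or the gripper's body presses on something with over 40 N, if the wrist force passes 120 N, or if a joint passes its speed limit or range.

## Robot

A 6-joint arm with a two-finger parallel gripper is mounted at the origin on the work surface. World frame = base frame: x ahead of the robot, y to its left, z up, the work surface at z = 0. Lengths are in m, angles in degrees, forces in N, time in s.
With the tool pointing down it reaches from about 0.25 to 0.725 m from the base axis. Payload 9.7 kg.
Tool frame: the origin (TCP) lies between the finger pads; the fingertips stand 22 mm ahead of it and the grasp point (between the pads) lies 3 mm ahead of it; z points along the fingers, x is the direction in which the jaws open and shut, and the axes are right-handed (so a half turn about z gives the same grasp; the last joint's range is limited). The gripper opens to 85 mm and grips with 20 to 120 N. Pads are 22 mm wide; open, the fingers measure 114 mm over their backs; the gripper's body (76 mm by 85 mm) begins 54 mm behind the grasp point. The pads swing forward as they close: fully open they stand 13 mm farther back than shut.
Start: joints at [76.776, 4.979, 10.078, 95.1, 0, 90], TCP at [0.126, 0.535, 0.217] pointing down, gripper open.
Joint ranges: [-179.16, 179.16], [-48.56, 103.87], [-65.8, 70.77], [-126.05, 130.52], [-82.76, 87.17], [-180, 180]. Speed limits (degrees/s): [127.2, 127.2, 147.25, 180, 180, 180].

## Interface

Orientations are given as [roll, pitch, yaw] about the fixed x, y, z axes, in that order (R = Rz(yaw) Ry(pitch) Rx(roll)).
In Python, from workcell import bot gives the robot as it stands.
- The arm moves only by the tool servo_tool, never from a script. Its argument "steps" is a list of rows, each an object of numbers: "wx", "wy", "wz": the turn, a rotation vector about the world's x, y, z in degrees; "tx", "ty", "tz": the shift along the world's x, y, z in cm; "fingers": the opening in per cent of the stroke, from 0 (shut) to 100 (fully open). A call has 1 to 20 rows; each row shifts and turns the commanded pose from where the row before left it; what a row does not reach is not made up. A row lasts 1/8 s, in which the tool goes at most 62.5 mm and 10.7 degrees, less where a joint would pass 70% of its speed; a pose out of reach is approached as far as the arm can. A call is refused whole if a number of a shift passes 6.25 or a number of a turn 10.7, either way. A call with a gripper value outside its range is refused whole. The fingers move at their own pace and stop on an object; "force" is the grip in N (left out, the last holds). Time passes only in rows, so rows that do not move let the fingers close. It gives the time, the measured TCP pose, the force and the opening at its end, in the units of the state.
- bot.get_obs(): the state, without advancing time (a new reading comes with each control period).
- bot.read_camera(name): name is "side" or "top" or "wrist"; returns the picture (480x640x3 uint8, red, green, blue); there is no depth.
- bot.camera_params(name): a dict with "fx", "fy", "cx", "cy" (pixels), "D" ([k1, k2, p1, p2, k3] as OpenCV has them; the pictures are not rectified), "rvec" (rotation vector, rad) and "tvec" (3), from world to camera coordinates, as OpenCV has them. Camera axes: x right, y down, z forward; pixel columns grow to the right and rows downward; lengths in m; the calibration is good to about 2 mm. A picture is of the moment at which its call begins: read the wrist's pose just before it. camera_params takes no time and is no camera call; for the wrist camera it gives the pose at the moment of the call.
- bot.job_done(): hands the job in, once; it reports no verdict.
The state is a dict: "time": time; "joint_pos": joint angles; "qd": joint speeds; "joint_efforts": joint torques, N m; "position": TCP position; "orientation": TCP orientation; "ft_force": force on the tool from outside, world axes, zero at the start; "moment": the same for the moment, N m; "finger_gap": opening from 0.0 (shut) to 1.0 (fully open).
Only numpy, scipy, OpenCV 4.12 (cv2) and the standard library are available. Lean on these libraries where they do the work, as an engineer would, in place of code of your own. Each camera call takes 0.05 s, during which the arm holds its last target.

## Working session

There is one attempt and no reset: what is moved stays moved. The work goes in short steps, Python scripts to look and compute and a tool call to move; the robot and the scene stay as the last step left them, time stands still between calls to the robot, and variables do not carry over. Pictures are saved under pics/ and viewed, and the job is handed in when it is done.

Besides the shell and the picture viewer there is one more tool, called after "Emit:" in YAML: its name, and indented under it one key for each argument. servo_tool: Moves the arm, as the interface text tells. Its arguments: {"type":"object","properties":{"steps":{"type":"array","items":{"type":"object","properties":{"wx":{"type":"number"},"wy":{"type":"number"},"wz":{"type":"number"},"tx":{"type":"number"},"ty":{"type":"number"},"tz":{"type":"number"},"fingers":{"type":"number"}}}},"force":{"type":"number"}},"required":["steps"]}

```bash
ls; mkdir -p pics; python3 - <<'E'
from workcell import bot
import cv2,numpy as np
o=bot.get_obs();print(o)
for n in ["side","top","wrist"]:
    p=bot.camera_params(n);im=bot.read_camera(n);cv2.imwrite(f"pics/{n}0.png",im[:,:,::-1]);print(n,p)
E
```

```text
pics
{'time': 0.0, 'joint_pos': array([7.67771748e+01, 5.01110376e+00, 1.00353034e+01, 9.50994308e+01,
       1.88120156e-03, 8.99999878e+01]), 'qd': array([ 0.00277458,  0.05718921, -0.09854596, -0.05904595, -0.01105513,
       -0.05704335]), 'joint_efforts': array([ 1.54923328e-03, -5.20388210e+01,  4.64804363e+01,  1.62695500e-02,
        7.99039231e-05, -1.63815832e-05]), 'position': array([0.12574128, 0.53518466, 0.21609065]), 'orientation': array([-1.79998119e+02,  7.52311606e-02,  7.67771870e+01]), 'ft_force': array([ 0.24337345, -0.4630534 , -0.72820889]), 'moment': array([-0.02303329,  0.00244439, -0.02207555]), 'finger_gap': 1.000712821246742}
side {'fx': 545.3854114796763, 'fy': 545.3854114796763, 'cx': 317.16401306463587, 'cy': 234.0909419245709, 'D': array([-0.14270271,  0.        ,  0.        ,  0.        ,  0.        ]), 'rvec': array([ 0.61630942, -2.55409155,  1.32397841]), 'tvec': array([0.47399177, 0.20570051, 1.44408133])}
top {'fx': 621.4968217671781, 'fy': 621.4968217671781, 'cx': 324.59174689657345, 'cy': 248.0831338340465, 'D': array([-0.09077093,  0.        ,  0.        ,  0.        ,  0.        ]), 'rvec': array([ 2.21166574, -2.14806314,  0.08226654]), 'tvec': array([-0.00461537,  0.52792323,  1.58543887])}
wrist {'fx': 408.13551873981, 'fy': 408.13551873981, 'cx': 315.7323656892599, 'cy': 233.5371771489421, 'D': array([0.02162451, 0.        , 0.        , 0.        , 0.        ]), 'rvec': array([-2.28447856, -1.81119176, -0.24865986]), 'tvec': array([-0.54874024, -0.03590404,  0.37979706])}
```

View pics/side0.png

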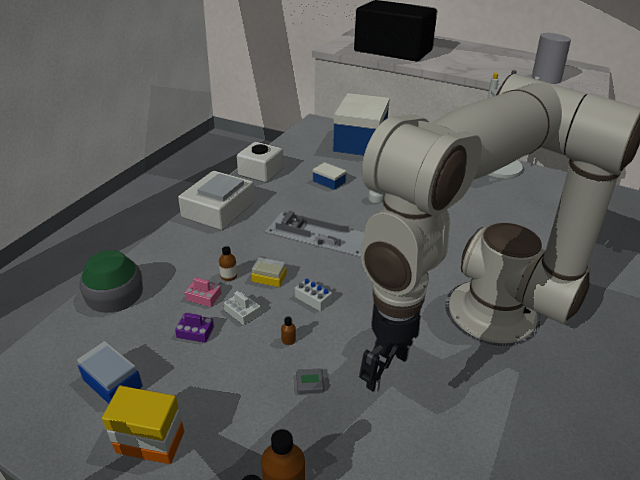

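View pics/top0.png

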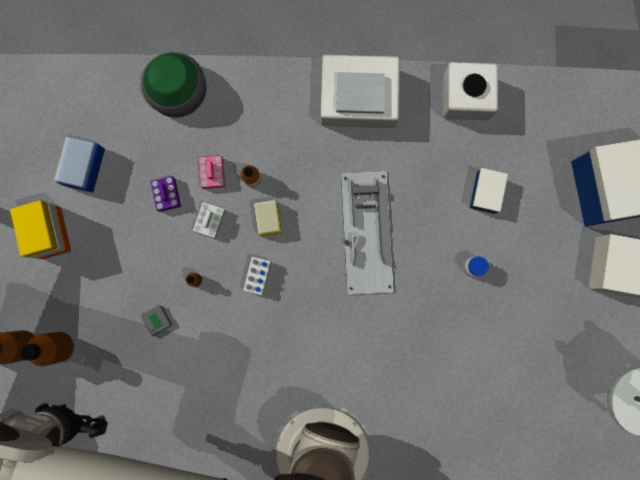

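View pics/wrist0.png

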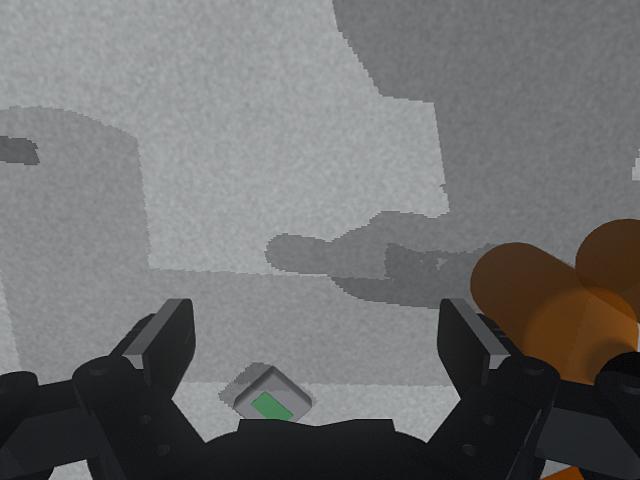

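```bash
cat > h.py <<'E'
from workcell import bot
import cv2,numpy as np
def ray(p,uv):
    K=np.array([[p['fx'],0,p['cx']],[0,p['fy'],p['cy']],[0,0,1]])
    n=cv2.undistortPoints(np.array(uv,float).reshape(-1,1,2),K,p['D']).reshape(-1,2)
    R=cv2.Rodrigues(p['rvec'])[0]; C=-R.T@p['tvec']
    d=np.c_[n,np.ones(len(n))]@R
    return C,d
def onz(p,uv,z):
    C,d=ray(p,uv); return C+d*((z-C[2])/d[:,2])[:,None]
def proj(p,P):
    K=np.array([[p['fx'],0,p['cx']],[0,p['fy'],p['cy']],[0,0,1]])
    return cv2.projectPoints(np.array(P,float).reshape(-1,1,3),p['rvec'],p['tvec'],K,p['D'])[0].reshape(-1,2)
def crop(im,x0,x1,y0,y1,s,fn):
    cv2.imwrite(fn,cv2.resize(im[y0:y1,x0:x1,::-1],None,fx=s,fy=s,interpolation=cv2.INTER_CUBIC))
E
python3 - <<'E'
from h import *
im=cv2.imread('pics/top0.png')[:,:,::-1]
crop(im,140,290,140,300,5,'a.png') if 0 else crop(im,140,290,150,260,5,'pics/t_cart.png')
crop(im,330,410,160,305,4,'pics/t_bay.png')
s=cv2.imread('pics/side0.png')[:,:,::-1]
crop(s,170,330,240,360,5,'pics/s_cart.png'); crop(s,255,375,195,265,6,'pics/s_bay.png')
E
```

```text
(no output)
```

View pics/t_cart.png

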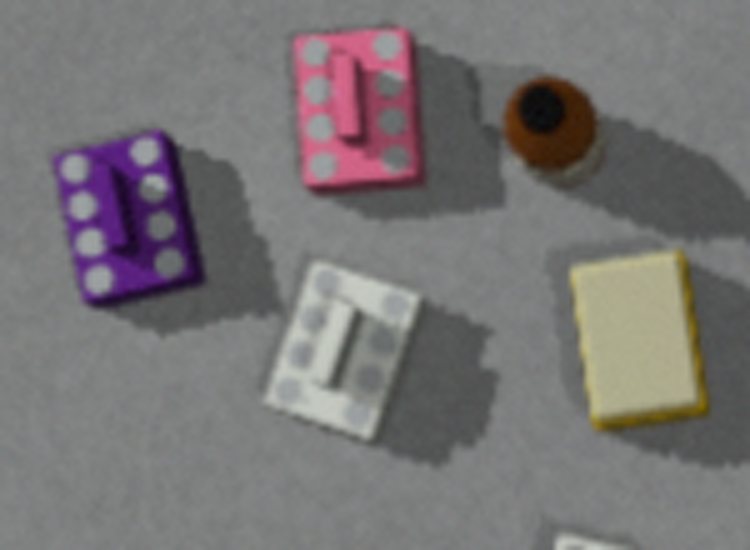

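View pics/t_bay.png

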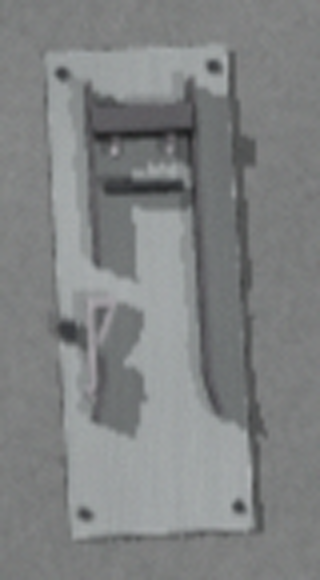

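View pics/s_cart.png

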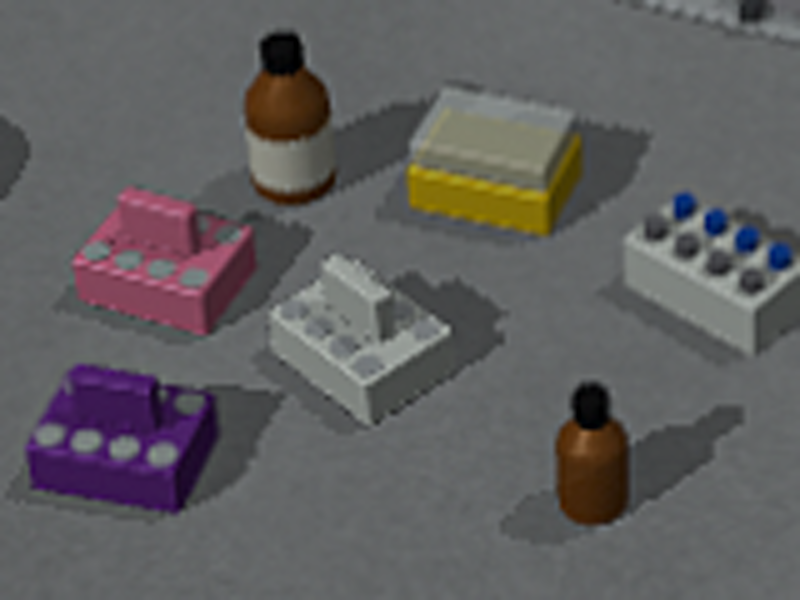

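View pics/s_bay.png

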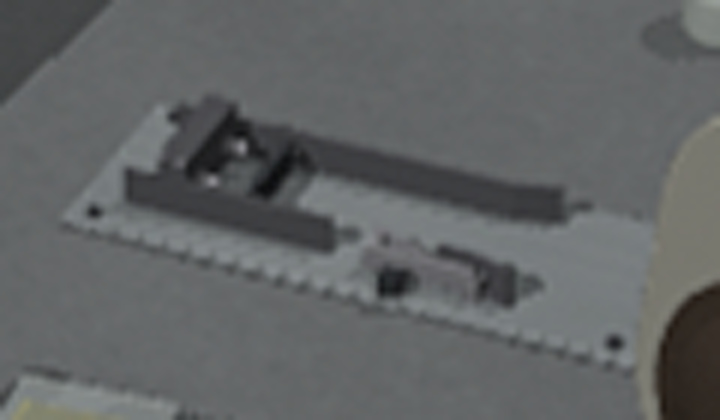

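```bash
python3 - <<'E'
from h import *
p=bot.camera_params('top'); ps=bot.camera_params('side')
f=lambda L,s,x,y:[((a+.5)/s-.5+x,(b+.5)/s-.5+y) for a,b in L]
im=cv2.imread('pics/top0.png')[:,:,::-1].astype(int)
# white mask for cartridge
w=((im.min(2)>150)).astype(np.uint8); w[:, :190]=0; w[:,230:]=0; w[:195]=0; w[245:]=0
w=cv2.morphologyEx(w,cv2.MORPH_CLOSE,np.ones((9,9)))
c=max(cv2.findContours(w,0,2)[0],key=cv2.contourArea); print('minrect',cv2.minAreaRect(c))
c1=f([(318,262),(422,296),(371,440),(264,403)],5,140,150)
P=onz(p,c1,.03); print(P.round(4),'mean',P.mean(0).round(4),'sides',[np.linalg.norm(P[i]-P[i-3]).round(4) for i in range(4)])
a=(P[0]+P[1]-P[2]-P[3]);print('axis yaw',np.degrees(np.arctan2(a[1],a[0])))
fin=f([(347,298),(360,306)],5,140,150)
# fin top ends
F=onz(p,f([(345,302),(327,386)],5,140,150),.06);print('fin',F.round(4),F.mean(0).round(4))
# side fin top: ends
S=onz(ps,f([(340,258),(380,300)],5,170,240),.06);print('sidefin',S.round(4),S.mean(0).round(4))
S=onz(ps,f([(272,320),(373,381),(450,325)],5,170,240),.03);print('side top corners',S.round(4))
b=f([(48,52),(226,45),(256,530),(75,538)],4,330,160)
B=onz(p,b,.006);print(B.round(4),[np.linalg.norm(B[i]-B[i-3]).round(4) for i in range(4)])
a=(B[0]+B[1]-B[2]-B[3]);a/=np.linalg.norm(a);print('bay yaw',np.degrees(np.arctan2(a[1],a[0])))
m=B.mean(0);print('origin',m-.025*a,'mouth',m-.115*a,'home',m+.04*a)
S=onz(ps,f([(65,218),(632,365)],6,255,195),.006);print('side bay left edge',S.round(4))
E
```

```text
minrect ((207.62217712402344, 219.2579345703125), (22.06366729736328, 30.606609344482422), 19.653823852539062)
[[0.6379 0.3292 0.03  ]
 [0.6215 0.2742 0.03  ]
 [0.5459 0.2974 0.03  ]
 [0.5635 0.3539 0.03  ]] mean [0.5922 0.3137 0.03  ] sides [np.float64(0.0574), np.float64(0.0791), np.float64(0.0592), np.float64(0.0783)]
axis yaw -17.733932193952754
fin [[0.6133 0.3083 0.06  ]
 [0.5701 0.3155 0.06  ]] [0.5917 0.3119 0.06  ]
sidefin [[0.6089 0.3046 0.06  ]
 [0.5732 0.322  0.06  ]] [0.591  0.3133 0.06  ]
side top corners [[0.6341 0.3346 0.03  ]
 [0.563  0.3482 0.03  ]
 [0.5502 0.2942 0.03  ]]
[[ 0.7298 -0.0282  0.006 ]
 [ 0.738  -0.1455  0.006 ]
 [ 0.4195 -0.1717  0.006 ]
 [ 0.411  -0.0543  0.006 ]] [np.float64(0.1176), np.float64(0.3196), np.float64(0.1177), np.float64(0.3198)]
bay yaw 4.694177269686157
origin [ 0.5496681  -0.10199189  0.006     ] mouth [ 0.45996998 -0.10935724  0.006     ] home [ 0.61445007 -0.09667247  0.006     ]
side bay left edge [[ 0.7273 -0.0269  0.006 ]
 [ 0.4129 -0.0495  0.006 ]]
```

Emit:
servo_tool:
  steps:
    - {"tx":4.66,"ty":-2.22,"tz":-0.5,"wz":-0.45,"fingers":45}
    - {"tx":4.66,"ty":-2.22,"tz":-0.5,"wz":-0.45}
    - {"tx":4.66,"ty":-2.22,"tz":-0.5,"wz":-0.45}
    - {"tx":4.66,"ty":-2.22,"tz":-0.5,"wz":-0.45}
    - {"tx":4.66,"ty":-2.22,"tz":-0.5,"wz":-0.45}
    - {"tx":4.66,"ty":-2.22,"tz":-0.5,"wz":-0.45}
    - {"tx":4.66,"ty":-2.22,"tz":-0.5,"wz":-0.45}
    - {"tx":4.66,"ty":-2.22,"tz":-0.5,"wz":-0.45}
    - {"tx":4.66,"ty":-2.22,"tz":-0.5,"wz":-0.45}
    - {"tx":4.66,"ty":-2.22,"tz":-0.5,"wz":-0.45}
    - {}
    - {}

```text
invalid input
```

```bash
python3 - <<'E'
from h import *
o=bot.get_obs();print(o['position'],o['orientation'],o['ft_force'],o['finger_gap'],o['time'])
p=bot.camera_params('wrist');im=bot.read_camera('wrist');cv2.imwrite('pics/w1.png',im[:,:,::-1])
np.save('w1.npy',p,allow_pickle=True)
print(proj(p,[[.592,.313,.06],[.6133,.3083,.06],[.5701,.3155,.06],[.6379,.3292,.03]]))
E
```

```text
[0.12578706 0.53523109 0.21625836] [1.79998887e+02 5.69798297e-02 7.67756153e+01] [ 0.48654981 -0.00275728  0.75105085] 0.9957378061775146 0.15
[[216.38110841 658.67668786]
 [217.76873823 672.75414326]
 [212.84661428 644.25255296]
 [246.47518342 650.26532789]]
```

View pics/w1.png

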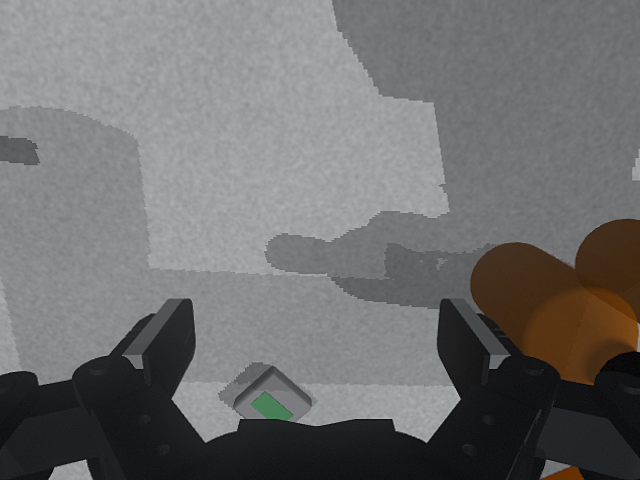

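Emit:
servo_tool:
  force: 40
  steps:
    - {"tx":4.66,"ty":-2.22,"tz":-0.5,"wx":0,"wy":0,"wz":-0.45,"fingers":45}
    - {"tx":4.66,"ty":-2.22,"tz":-0.5,"wx":0,"wy":0,"wz":-0.45,"fingers":45}
    - {"tx":4.66,"ty":-2.22,"tz":-0.5,"wx":0,"wy":0,"wz":-0.45,"fingers":45}
    - {"tx":4.66,"ty":-2.22,"tz":-0.5,"wx":0,"wy":0,"wz":-0.45,"fingers":45}
    - {"tx":4.66,"ty":-2.22,"tz":-0.5,"wx":0,"wy":0,"wz":-0.45,"fingers":45}
    - {"tx":4.66,"ty":-2.22,"tz":-0.5,"wx":0,"wy":0,"wz":-0.45,"fingers":45}
    - {"tx":4.66,"ty":-2.22,"tz":-0.5,"wx":0,"wy":0,"wz":-0.45,"fingers":45}
    - {"tx":4.66,"ty":-2.22,"tz":-0.5,"wx":0,"wy":0,"wz":-0.45,"fingers":45}
    - {"tx":4.66,"ty":-2.22,"tz":-0.5,"wx":0,"wy":0,"wz":-0.45,"fingers":45}
    - {"tx":4.66,"ty":-2.22,"tz":-0.5,"wx":0,"wy":0,"wz":-0.45,"fingers":45}
    - {"tx":0,"fingers":45}
    - {"tx":0,"fingers":45}

```text
invalid input
```

```bash
python3 - <<'E'
from h import *
o=bot.get_obs();print(o['position'],o['orientation'],o['ft_force'],o['finger_gap'],o['time'])
p=bot.camera_params('wrist');im=bot.read_camera('wrist');cv2.imwrite('pics/w2.png',im[:,:,::-1])
print(proj(p,[[.592,.313,.06],[.6133,.3083,.06],[.5701,.3155,.06],[.6379,.3292,.03]]))
E
```

```text
[0.12580035 0.53527388 0.21634393] [-1.79999472e+02  4.73054684e-02  7.67754605e+01] [ 0.04949001 -1.36183936  0.12414805] 1.001327363864874 0.2
[[216.33625573 658.57805413]
 [217.72418521 672.65387668]
 [212.8017381  644.15617009]
 [246.42467715 650.17050889]]
```

View pics/w2.png

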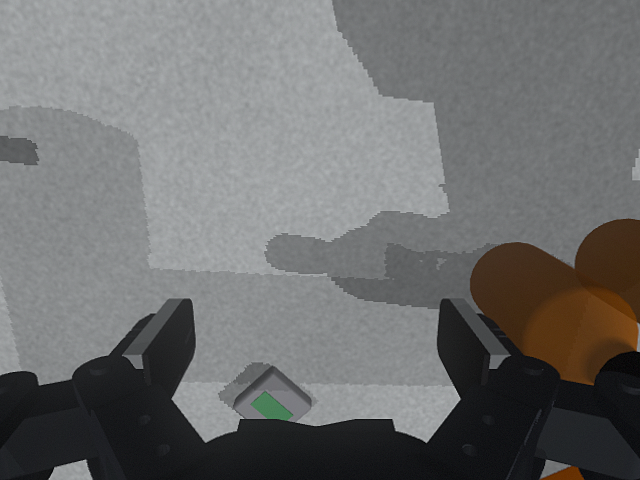

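Emit:
servo_tool:
  force: 40
  steps:
    - {"tx":4.66,"ty":-2.22,"tz":-0.5,"wx":0,"wy":0,"wz":-0.45,"fingers":45}

```text
time: 0.38
position: [0.1712, 0.514, 0.2115]
orientation: [-180.0, -0.0, 76.6]
ft_force: [0.4, -0.3, -0.5]
finger_gap: 0.816
```

Emit:
servo_tool:
  force: 40
  steps:
    - {"tx":4.66,"ty":-2.22,"tz":-0.5,"wx":0,"wy":0,"wz":-0.45,"fingers":45}
    - {"tx":4.66,"ty":-2.22,"tz":-0.5,"wx":0,"wy":0,"wz":-0.45,"fingers":45}
    - {"tx":4.66,"ty":-2.22,"tz":-0.5,"wx":0,"wy":0,"wz":-0.45,"fingers":45}
    - {"tx":4.66,"ty":-2.22,"tz":-0.5,"wx":0,"wy":0,"wz":-0.45,"fingers":45}
    - {"tx":4.66,"ty":-2.22,"tz":-0.5,"wx":0,"wy":0,"wz":-0.45,"fingers":45}
    - {"tx":4.66,"ty":-2.22,"tz":-0.5,"wx":0,"wy":0,"wz":-0.45,"fingers":45}
    - {"tx":4.66,"ty":-2.22,"tz":-0.5,"wx":0,"wy":0,"wz":-0.45,"fingers":45}
    - {"tx":4.66,"ty":-2.22,"tz":-0.5,"wx":0,"wy":0,"wz":-0.45,"fingers":45}
    - {"tx":4.66,"ty":-2.22,"tz":-0.5,"wx":0,"wy":0,"wz":-0.45,"fingers":45}
    - {"tx":0,"ty":0,"tz":0,"wx":0,"wy":0,"wz":0,"fingers":45}
    - {"tx":0,"ty":0,"tz":0,"wx":0,"wy":0,"wz":0,"fingers":45}

```text
time: 1.75
position: [0.5916, 0.3134, 0.1664]
orientation: [-180.0, 0.0, 72.3]
ft_force: [-0.4, 0.5, 0.2]
finger_gap: 0.449
```

```bash
python3 - <<'E'
from h import *
o=bot.get_obs();print(o['position'],o['orientation'],o['ft_force'],o['finger_gap'],o['time'])
p=bot.camera_params('wrist');im=bot.read_camera('wrist');cv2.imwrite('pics/w3.png',im[:,:,::-1])
print(proj(p,[[.592,.313,.06],[.6133,.3083,.06],[.5701,.3155,.06],[.6379,.3292,.03]]))
E
```

```text
[0.59155523 0.31339372 0.16642624] [-1.79955281e+02  2.41263199e-02  7.22560289e+01] [-0.38229645  0.52150059  0.20106473] 0.4490877834234025 1.75
[[316.59883026 225.84211536]
 [319.50597997 256.52863257]
 [310.09274711 193.95118786]
 [354.84623577 264.93949155]]
```

View pics/w3.png

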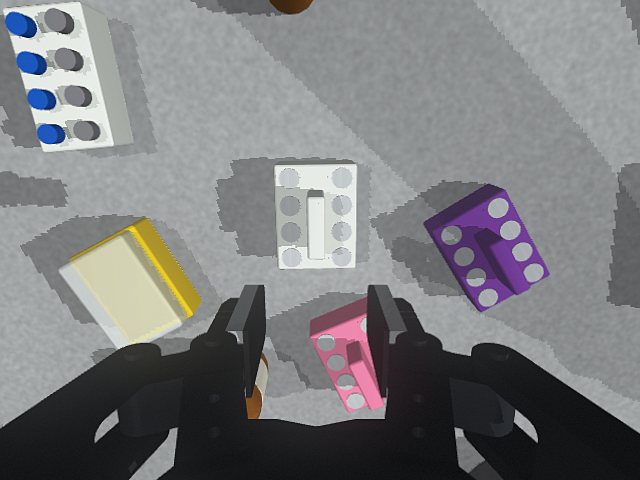

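Emit:
servo_tool:
  force: 40
  steps:
    - {"tx":0.02,"ty":0,"tz":-3.5,"wx":0,"wy":0,"wz":0,"fingers":45}
    - {"tx":0,"ty":0,"tz":-3.5,"wx":0,"wy":0,"wz":0,"fingers":45}
    - {"tx":0,"ty":0,"tz":-2.5,"wx":0,"wy":0,"wz":0,"fingers":45}
    - {"tx":0,"ty":0,"tz":-1.5,"wx":0,"wy":0,"wz":0,"fingers":45}
    - {"tx":0,"ty":0,"tz":0,"wx":0,"wy":0,"wz":0,"fingers":45}
    - {"tx":0,"ty":0,"tz":0,"wx":0,"wy":0,"wz":0,"fingers":0}
    - {"tx":0,"ty":0,"tz":0,"wx":0,"wy":0,"wz":0,"fingers":0}
    - {"tx":0,"ty":0,"tz":0,"wx":0,"wy":0,"wz":0,"fingers":0}
    - {"tx":0,"ty":0,"tz":0,"wx":0,"wy":0,"wz":0,"fingers":0}

```text
time: 2.92
position: [0.5922, 0.3134, 0.0571]
orientation: [180.0, -0.0, 72.3]
ft_force: [-0.3, -0.1, -0.6]
finger_gap: 0.001
```

```bash
python3 - <<'E'
from h import *
o=bot.get_obs();print(o['position'],o['orientation'],o['ft_force'],o['finger_gap'],o['time'])
im=bot.read_camera('wrist');cv2.imwrite('pics/w4.png',im[:,:,::-1])
s=bot.read_camera('side');crop(s,160,350,200,350,4,'pics/s4.png')
E
```

```text
[0.59217166 0.31340995 0.05706474] [ 1.79984858e+02 -1.45875408e-02  7.22688577e+01] [-0.28810233 -0.10582848 -0.63295824] 0.0006385229378918917 2.925
```

View pics/w4.png

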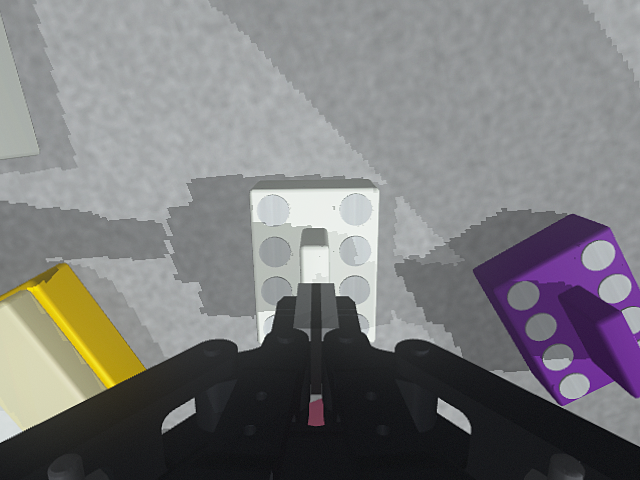

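View pics/s4.png

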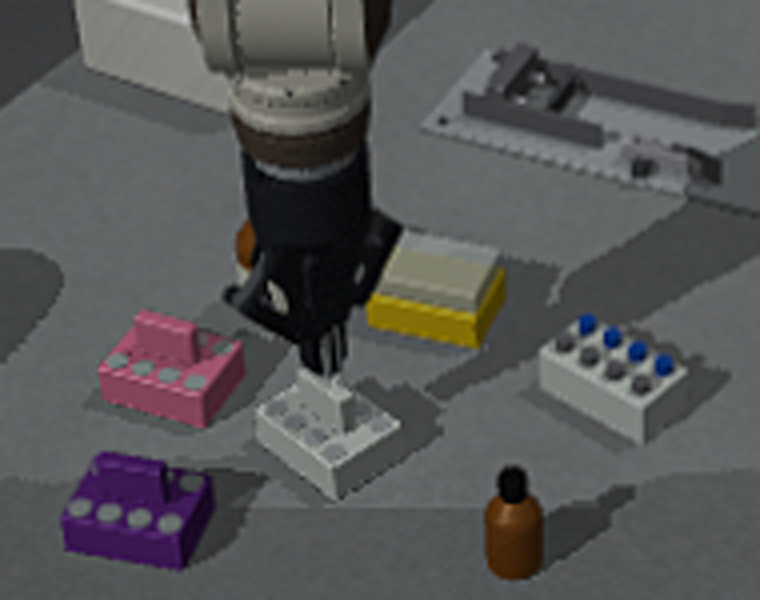

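```bash
python3 - <<'E'
from h import *
w=bot.camera_params('wrist');s=bot.camera_params('side')
T=np.array([.5922,.3134,.057])
for P in [T,T-[0,0,.022],T+[0,0,.054]]:
    print(proj(w,P),(proj(s,P)-[160,200])*4)
print('finmid',proj(w,[.592,.313,.06]),(proj(s,[.592,.313,.06])-[160,200])*4)
C=-cv2.Rodrigues(w['rvec'])[0].T@w['tvec'];print('cam',C, cv2.Rodrigues(w['rvec'])[0][2])
E
```

```text
[[317.6486807  289.05501068]] [[324.96498805 384.4822458 ]]
[[317.44124098 270.25709899]] [[327.32709826 409.81338579]]
[[318.47415659 363.75236691]] [[319.02741342 320.18250458]]
finmid [[316.60795681 291.83164528]] [[325.24280028 380.71983367]]
cam [0.52646786 0.33354785 0.21529773] [ 0.25826837 -0.0825045  -0.96254374]
```

```bash
python3 - <<'E'
from h import *
w=bot.camera_params('wrist');s=bot.camera_params('side')
T=np.array([.5922,.3134,0]);a=np.array([np.cos(np.radians(-17.7)),np.sin(np.radians(-17.7)),0])
for d in (-.022,-.011,0,.011,.022):
  for z in (.03,.06,.065,.07,.075,.08): 
    P=T+a*d;P[2]=z;print(d,z,proj(w,P).round(0),((proj(s,P)-[160,200])*4).round(0))
E
python3 - <<'E'
import sys;sys.path.insert(0,'.')
import cv2
im=cv2.imread('pics/w4.png')[200:350,240:400];cv2.imwrite('pics/w4c.png',cv2.resize(im,None,fx=5,fy=4,interpolation=2))
E
```

```text
-0.022 0.03 [[317. 222.]] [[350. 432.]]
-0.022 0.06 [[318. 241.]] [[347. 398.]]
-0.022 0.065 [[318. 245.]] [[346. 392.]]
-0.022 0.07 [[318. 249.]] [[346. 386.]]
-0.022 0.075 [[318. 253.]] [[345. 380.]]
-0.022 0.08 [[318. 257.]] [[345. 374.]]
-0.011 0.03 [[317. 245.]] [[339. 424.]]
-0.011 0.06 [[318. 267.]] [[336. 389.]]
-0.011 0.065 [[318. 271.]] [[335. 383.]]
-0.011 0.07 [[318. 276.]] [[335. 378.]]
-0.011 0.075 [[318. 281.]] [[334. 372.]]
-0.011 0.08 [[318. 286.]] [[333. 366.]]
0 0.03 [[317. 267.]] [[328. 416.]]
0 0.06 [[318. 292.]] [[325. 381.]]
0 0.065 [[318. 297.]] [[324. 375.]]
0 0.07 [[318. 303.]] [[324. 369.]]
0 0.075 [[318. 308.]] [[323. 363.]]
0 0.08 [[318. 314.]] [[322. 357.]]
0.011 0.03 [[317. 288.]] [[317. 407.]]
0.011 0.06 [[318. 316.]] [[314. 373.]]
0.011 0.065 [[318. 322.]] [[313. 367.]]
0.011 0.07 [[318. 328.]] [[313. 361.]]
0.011 0.075 [[318. 335.]] [[312. 355.]]
0.011 0.08 [[318. 341.]] [[312. 349.]]
0.022 0.03 [[317. 308.]] [[307. 399.]]
0.022 0.06 [[318. 340.]] [[303. 365.]]
0.022 0.065 [[318. 346.]] [[303. 359.]]
0.022 0.07 [[318. 353.]] [[302. 353.]]
0.022 0.075 [[318. 360.]] [[301. 347.]]
0.022 0.08 [[318. 367.]] [[301. 341.]]
```

View pics/w4c.png

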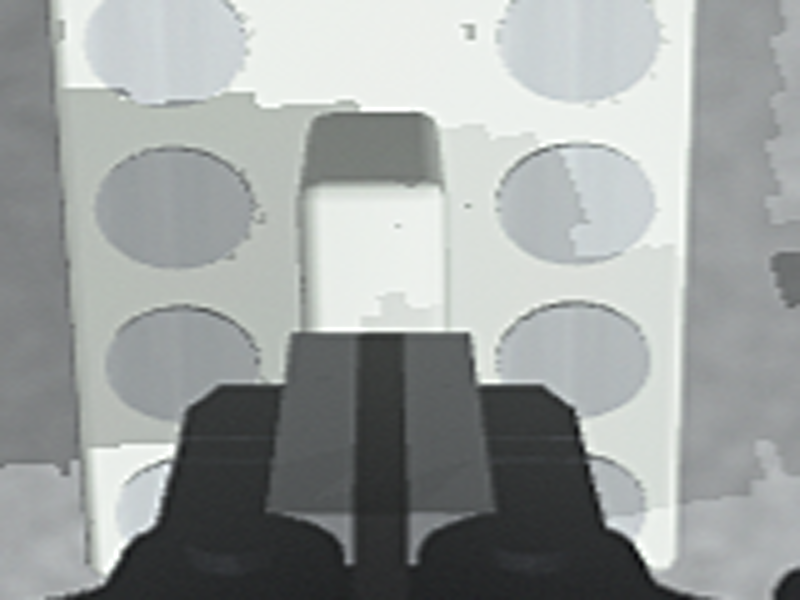

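The reported gap is about 0 and both views show the shut fingertips above the fin, near z = 0.07. So the fingers reach about 40 mm less than the reported TCP implies. I'll reopen and descend carefully, watching the force.

Emit:
servo_tool:
  force: 40
  steps:
    - {"tx":0,"ty":0,"tz":0,"wx":0,"wy":0,"wz":0,"fingers":45}
    - {"tx":0,"ty":0,"tz":0,"wx":0,"wy":0,"wz":0,"fingers":45}
    - {"tx":0,"ty":0,"tz":0,"wx":0,"wy":0,"wz":0,"fingers":45}
    - {"tx":0,"ty":0,"tz":-0.5,"wx":0,"wy":0,"wz":0,"fingers":45}
    - {"tx":0,"ty":0,"tz":-0.5,"wx":0,"wy":0,"wz":0,"fingers":45}
    - {"tx":0,"ty":0,"tz":-0.5,"wx":0,"wy":0,"wz":0,"fingers":45}
    - {"tx":0,"ty":0,"tz":0,"wx":0,"wy":0,"wz":0,"fingers":45}

```text
time: 3.9
position: [0.5917, 0.3132, 0.041]
orientation: [-180.0, 0.0, 72.3]
ft_force: [1.1, -0.0, 0.5]
finger_gap: 0.45
```

```bash
python3 - <<'E'
from h import *
o=bot.get_obs();print(o['position'],o['orientation'],o['ft_force'],o['finger_gap'],o['time'])
im=bot.read_camera('wrist');cv2.imwrite('pics/w5.png',im[:,:,::-1])
s=bot.read_camera('side');crop(s,200,280,250,330,7,'pics/s5.png')
E
```

```text
[0.59166489 0.31323231 0.04099711] [-1.79954160e+02  4.64012921e-02  7.22761129e+01] [ 1.13958002e+00 -4.33828605e-04  5.28841279e-01] 0.44984176417674704 3.9
```

View pics/w5.png

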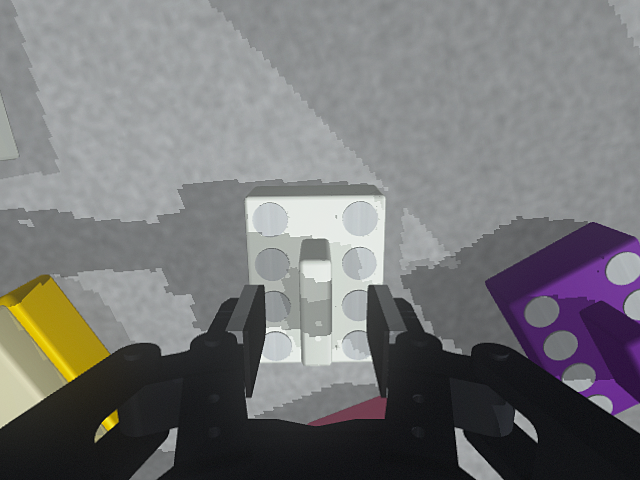

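View pics/s5.png

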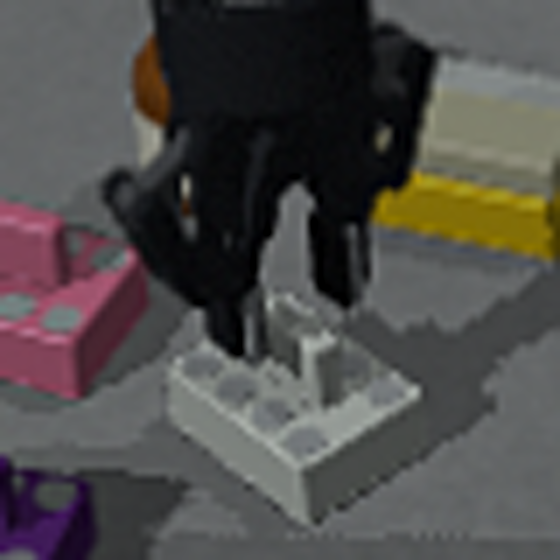

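```bash
python3 - <<'E'
from h import *
w=bot.camera_params('wrist');s=bot.camera_params('side')
T=np.array([.5917,.3132,0]);l=np.array([np.cos(np.radians(72.3)),np.sin(np.radians(72.3)),0]);a=np.array([l[1],-l[0],0])
for z in (.05,.055,.06,.065,.07):
  r=[]
  for L in (.026,-.026):
    P=T+l*L;P[2]=z; r.append(((proj(s,P)-[200,250])*7).round(0)[0])
  for L in (.019,-.019):
    P=T+l*L-a*.011;P[2]=z; r.append(proj(w,P).round(0)[0])
  print(z,*r)
E
```

```text
0.05 [236. 371.] [346. 304.] [365. 271.] [268. 271.]
0.055 [235. 360.] [345. 294.] [367. 275.] [267. 275.]
0.06 [234. 350.] [344. 284.] [369. 280.] [265. 280.]
0.065 [233. 340.] [343. 274.] [370. 286.] [264. 286.]
0.07 [232. 330.] [342. 264.] [372. 291.] [262. 291.]
```

Emit:
servo_tool:
  force: 40
  steps:
    - {"tx":0,"ty":0,"tz":-0.7,"wx":0,"wy":0,"wz":0,"fingers":45}
    - {"tx":0,"ty":0,"tz":-0.7,"wx":0,"wy":0,"wz":0,"fingers":45}
    - {"tx":0,"ty":0,"tz":-0.4,"wx":0,"wy":0,"wz":0,"fingers":45}
    - {"tx":0,"ty":0,"tz":0,"wx":0,"wy":0,"wz":0,"fingers":45}
    - {"tx":0,"ty":0,"tz":0,"wx":0,"wy":0,"wz":0,"fingers":0}
    - {"tx":0,"ty":0,"tz":0,"wx":0,"wy":0,"wz":0,"fingers":0}
    - {"tx":0,"ty":0,"tz":0,"wx":0,"wy":0,"wz":0,"fingers":0}
    - {"tx":0,"ty":0,"tz":0,"wx":0,"wy":0,"wz":0,"fingers":0}

```text
time: 5.0
position: [0.5922, 0.3135, 0.0241]
orientation: [180.0, -0.0, 72.3]
ft_force: [-0.4, -0.6, 1.5]
finger_gap: 0.128
```

```bash
python3 - <<'E'
from h import *
o=bot.get_obs();print(o['position'],o['orientation'],o['ft_force'],o['finger_gap'],o['time'])
im=bot.read_camera('wrist');cv2.imwrite('pics/w6.png',im[:,:,::-1])
s=bot.read_camera('side');crop(s,200,280,250,330,7,'pics/s6.png')
E
```

```text
[0.59216481 0.31346888 0.02408658] [ 1.79980691e+02 -1.88124688e-02  7.22716862e+01] [-0.38227657 -0.57466013  1.49470009] 0.12824578217347601 5.0
```

View pics/w6.png

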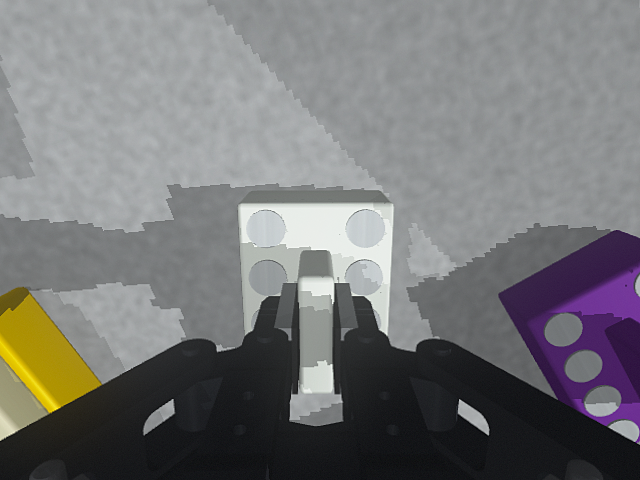

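View pics/s6.png

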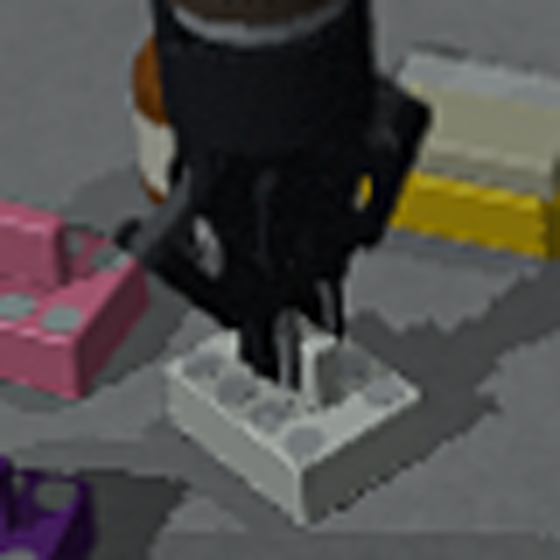

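Emit:
servo_tool:
  force: 50
  steps:
    - {"tx":0,"ty":0,"tz":1,"wx":0,"wy":0,"wz":0,"fingers":0}
    - {"tx":0,"ty":0,"tz":2.5,"wx":0,"wy":0,"wz":0,"fingers":0}
    - {"tx":0,"ty":0,"tz":3.5,"wx":0,"wy":0,"wz":0,"fingers":0}
    - {"tx":0,"ty":0,"tz":3,"wx":0,"wy":0,"wz":0,"fingers":0}
    - {"tx":-1.1,"ty":-3.52,"tz":0,"wx":0,"wy":0,"wz":1.87,"fingers":0}
    - {"tx":-1.1,"ty":-3.52,"tz":0,"wx":0,"wy":0,"wz":1.87,"fingers":0}
    - {"tx":-1.1,"ty":-3.52,"tz":0,"wx":0,"wy":0,"wz":1.87,"fingers":0}
    - {"tx":-1.1,"ty":-3.52,"tz":0,"wx":0,"wy":0,"wz":1.87,"fingers":0}
    - {"tx":-1.1,"ty":-3.52,"tz":0,"wx":0,"wy":0,"wz":1.87,"fingers":0}
    - {"tx":-1.1,"ty":-3.52,"tz":0,"wx":0,"wy":0,"wz":1.87,"fingers":0}
    - {"tx":-1.1,"ty":-3.52,"tz":0,"wx":0,"wy":0,"wz":1.87,"fingers":0}
    - {"tx":-1.1,"ty":-3.52,"tz":0,"wx":0,"wy":0,"wz":1.87,"fingers":0}
    - {"tx":-1.1,"ty":-3.52,"tz":0,"wx":0,"wy":0,"wz":1.87,"fingers":0}
    - {"tx":-1.1,"ty":-3.52,"tz":0,"wx":0,"wy":0,"wz":1.87,"fingers":0}
    - {"tx":-1.1,"ty":-3.52,"tz":0,"wx":0,"wy":0,"wz":1.87,"fingers":0}
    - {"tx":-1.1,"ty":-3.52,"tz":0,"wx":0,"wy":0,"wz":1.87,"fingers":0}
    - {"tx":0,"ty":0,"tz":0,"wx":0,"wy":0,"wz":0,"fingers":0}
    - {"tx":0,"ty":0,"tz":0,"wx":0,"wy":0,"wz":0,"fingers":0}

```text
time: 7.35
position: [0.4601, -0.1088, 0.1241]
orientation: [180.0, -0.0, 94.7]
ft_force: [0.1, 0.6, -2.1]
finger_gap: 0.127
```

```bash
python3 - <<'E'
from h import *
o=bot.get_obs();print(o['position'],o['orientation'],o['ft_force'],o['finger_gap'],o['time'])
im=bot.read_camera('wrist');cv2.imwrite('pics/w7.png',im[:,:,::-1])
s=bot.read_camera('side');cv2.imwrite('pics/s7.png',s[:,:,::-1])
s=bot.read_camera('top');cv2.imwrite('pics/t7.png',s[:,:,::-1])
E
```

```text
[ 0.46008125 -0.10883787  0.12410651] [ 1.79977978e+02 -1.04328793e-02  9.46737467e+01] [ 0.09792679  0.58909178 -2.10767614] 0.127408963012701 7.35
```

View pics/w7.png

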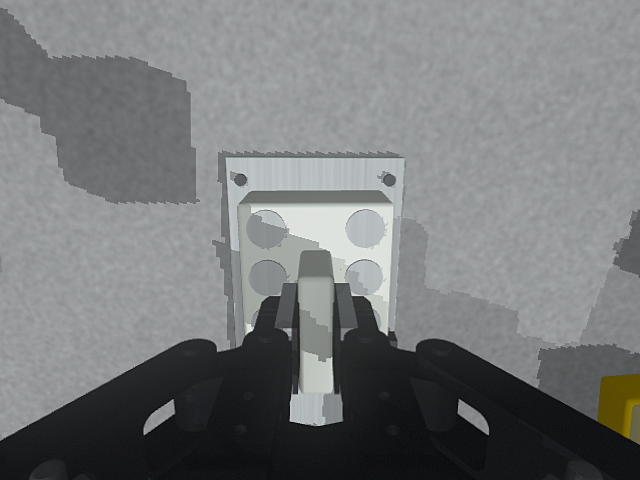

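View pics/s7.png

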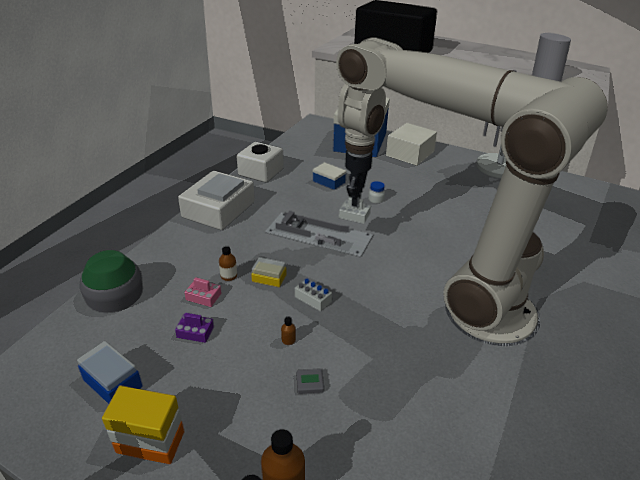

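View pics/t7.png

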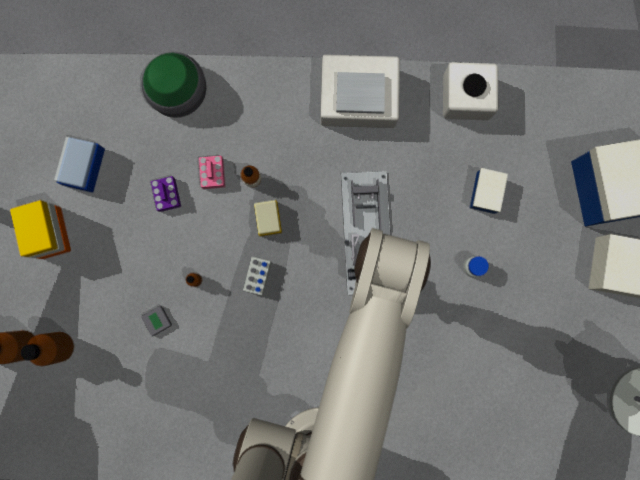

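```bash
python3 - <<'E'
from h import *
w=bot.camera_params('wrist')
B=onz(w,[(227,157.5),(404.5,157.5),(241,180),(389,180)],.006);print(B.round(4))
c=B[:2].mean(0);r=B[0]-B[1];print('width',np.linalg.norm(r),'yaw',np.degrees(np.arctan2(r[1],r[0]))-90, 'mid',c,'holesmid',B[2:].mean(0), 'holes yaw',np.degrees(np.arctan2(*(B[2]-B[3])[1::-1]))-90)
yaw=np.radians(4.7);a=np.array([np.cos(yaw),np.sin(yaw),0]);print('mouth',c+.045*a)
C=onz(w,[(242,203),(392,203)],.13);print('cart rear edge',C,C.mean(0), np.linalg.norm(C[0]-C[1]),C.mean(0)+.04*a)
E
```

```text
[[ 0.4216 -0.1716  0.006 ]
 [ 0.4117 -0.0536  0.006 ]
 [ 0.4358 -0.1618  0.006 ]
 [ 0.4274 -0.0619  0.006 ]]
width 0.11841741154637518 yaw -175.19891770282345 mid [ 0.41662614 -0.1126363   0.006     ] holesmid [ 0.43163101 -0.11188551  0.006     ] holes yaw -175.19890282659162
mouth [ 0.46147482 -0.10894906  0.006     ]
cart rear edge [[ 0.42469206 -0.14006615  0.13      ]
 [ 0.41993104 -0.08336056  0.13      ]] [ 0.42231155 -0.11171336  0.13      ] 0.0569051032517895 [ 0.46217704 -0.10843582  0.13      ]
```

Emit:
servo_tool:
  force: 50
  steps:
    - {"tx":0,"ty":0,"tz":-2.5,"wx":0,"wy":0,"wz":0.1,"fingers":0}
    - {"tx":0,"ty":0,"tz":-3,"wx":0,"wy":0,"wz":0,"fingers":0}
    - {"tx":0,"ty":0,"tz":-2,"wx":0,"wy":0,"wz":0,"fingers":0}
    - {"tx":0,"ty":0,"tz":-1,"wx":0,"wy":0,"wz":0,"fingers":0}
    - {"tx":0,"ty":0,"tz":-0.6,"wx":0,"wy":0,"wz":0,"fingers":0}
    - {"tx":0,"ty":0,"tz":-0.2,"wx":0,"wy":0,"wz":0,"fingers":0}
    - {"tx":0,"ty":0,"tz":-0.05,"wx":0,"wy":0,"wz":0,"fingers":0}
    - {"tx":0,"ty":0,"tz":0,"wx":0,"wy":0,"wz":0,"fingers":0}

```text
time: 8.5
position: [0.4603, -0.1091, 0.0307]
orientation: [180.0, 0.0, 94.8]
ft_force: [0.3, -0.0, -2.4]
finger_gap: 0.129
```

```bash
python3 - <<'E'
from h import *
o=bot.get_obs();print(o['position'],o['orientation'],o['ft_force'],o['finger_gap'],o['time'])
s=bot.read_camera('side');crop(s,260,400,150,270,5,'pics/s8.png')
E
```

```text
[ 0.46028041 -0.1090763   0.03074864] [1.79961667e+02 1.41901178e-02 9.48126581e+01] [ 0.34721613 -0.00766813 -2.37616545] 0.1293872067627187 8.5
```

View pics/s8.png

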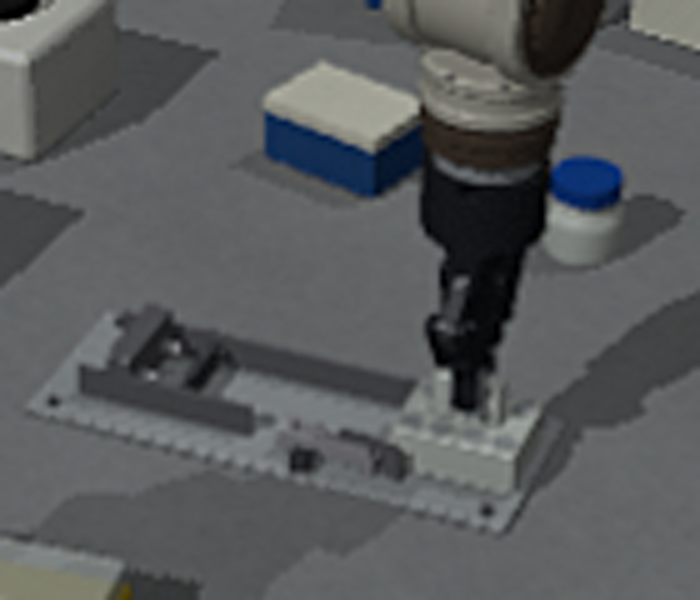

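Emit:
servo_tool:
  force: 50
  steps:
    - {"tx":0,"ty":0,"tz":-0.05,"wx":0,"wy":0,"wz":0,"fingers":0}
    - {"tx":0,"ty":0,"tz":-0.03,"wx":0,"wy":0,"wz":0,"fingers":0}
    - {"tx":0,"ty":0,"tz":0,"wx":0,"wy":0,"wz":0,"fingers":0}

```text
time: 8.93
position: [0.4602, -0.1091, 0.03]
orientation: [180.0, 0.0, 94.8]
ft_force: [-1.4, -1.3, 5.0]
finger_gap: 0.129
```

Emit:
servo_tool:
  force: 50
  steps:
    - {"tx":0,"ty":0,"tz":0.03,"wx":0,"wy":0,"wz":0,"fingers":40}
    - {"tx":0,"ty":0,"tz":0,"wx":0,"wy":0,"wz":0,"fingers":40}
    - {"tx":0,"ty":0,"tz":0,"wx":0,"wy":0,"wz":0,"fingers":40}
    - {"tx":0,"ty":0,"tz":1,"wx":0,"wy":0,"wz":0,"fingers":40}
    - {"tx":0,"ty":0,"tz":2.5,"wx":0,"wy":0,"wz":0,"fingers":40}
    - {"tx":0,"ty":0,"tz":3,"wx":0,"wy":0,"wz":0,"fingers":40}
    - {"tx":-2.33,"ty":-0.2,"tz":0,"wx":0,"wy":0,"wz":0,"fingers":0}
    - {"tx":-2.33,"ty":-0.2,"tz":0,"wx":0,"wy":0,"wz":0,"fingers":0}
    - {"tx":-2.33,"ty":-0.19,"tz":0,"wx":0,"wy":0,"wz":0,"fingers":0}
    - {"tx":0,"ty":0,"tz":-3,"wx":0,"wy":0,"wz":0,"fingers":0}
    - {"tx":0,"ty":0,"tz":-2.5,"wx":0,"wy":0,"wz":0,"fingers":0}
    - {"tx":0,"ty":0,"tz":-2,"wx":0,"wy":0,"wz":0,"fingers":0}
    - {"tx":0,"ty":0,"tz":0,"wx":0,"wy":0,"wz":0,"fingers":0}

```text
time: 10.55
position: [0.3893, -0.1147, 0.0193]
orientation: [-179.9, -0.0, 94.8]
ft_force: [-0.9, -1.0, 0.3]
finger_gap: -0.001
```

```bash
python3 - <<'E'
from h import *
o=bot.get_obs();print(o['position'],o['orientation'],o['ft_force'],o['finger_gap'],o['time'])
im=bot.read_camera('wrist');cv2.imwrite('pics/w9.png',im[:,:,::-1])
s=bot.read_camera('side');crop(s,260,400,150,270,5,'pics/s9.png')
sp=bot.camera_params('side'); w=bot.camera_params('wrist')
T=o['position']
for z in (.02,.025,.03,.035): print(z,((proj(sp,[T[0],T[1],z])-[260,150])*5).round(), proj(w,[T[0]-.011,T[1],z]).round())
E
```

```text
[ 0.38934174 -0.11466404  0.01925749] [-1.79901844e+02 -3.80336689e-02  9.48176736e+01] [-0.87774222 -1.03696773  0.3284192 ] -0.0009339402491549016 10.55
0.02 [[578. 462.]] [[321. 261.]]
0.025 [[579. 455.]] [[321. 266.]]
0.03 [[580. 449.]] [[321. 270.]]
0.035 [[580. 442.]] [[321. 275.]]
```

View pics/w9.png

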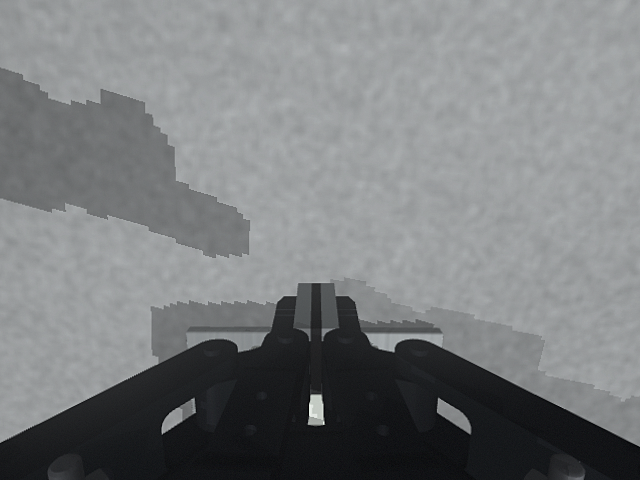

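View pics/s9.png

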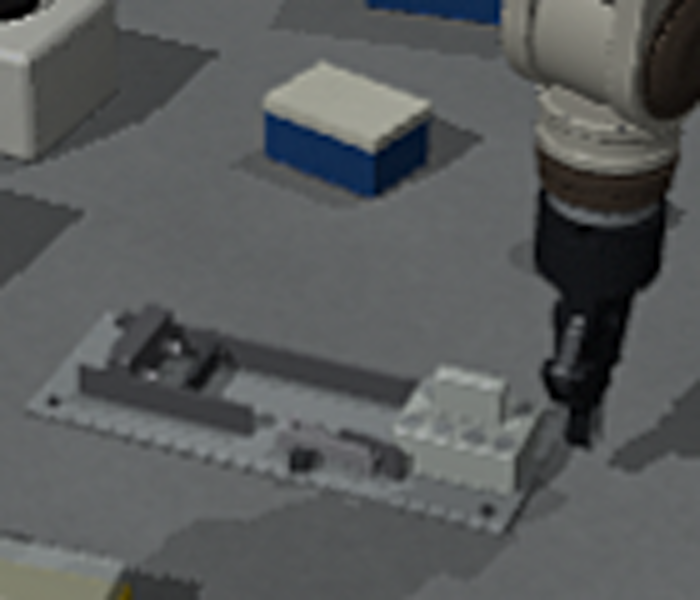

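Emit:
servo_tool:
  force: 50
  steps:
    - {"tx":0,"ty":0,"tz":-1.3,"wx":0,"wy":0,"wz":0,"fingers":0}
    - {"tx":0,"ty":0,"tz":-0.7,"wx":0,"wy":0,"wz":0,"fingers":0}
    - {"tx":1,"ty":0.084,"tz":0,"wx":0,"wy":0,"wz":0,"fingers":0}
    - {"tx":0.5,"ty":0.042,"tz":0,"wx":0,"wy":0,"wz":0,"fingers":0}
    - {"tx":0,"ty":0,"tz":0,"wx":0,"wy":0,"wz":0,"fingers":0}

```text
time: 11.28
position: [0.4057, -0.1136, -0.0]
orientation: [180.0, 0.0, 94.8]
ft_force: [0.5, -0.4, -0.8]
finger_gap: 0.004
```

```bash
python3 - <<'E'
from h import *
o=bot.get_obs();print(o['position'],o['orientation'],o['ft_force'],o['finger_gap'],o['time'])
s=bot.read_camera('side');crop(s,310,400,190,270,8,'pics/s10.png')
im=bot.read_camera('wrist');cv2.imwrite('pics/w10.png',im[:,:,::-1])
E
```

```text
[ 4.05701389e-01 -1.13598019e-01 -2.24259119e-05] [1.79989628e+02 3.88964825e-03 9.48328582e+01] [ 0.46838736 -0.36154182 -0.78544295] 0.003909029240448119 11.275
```

View pics/s10.png

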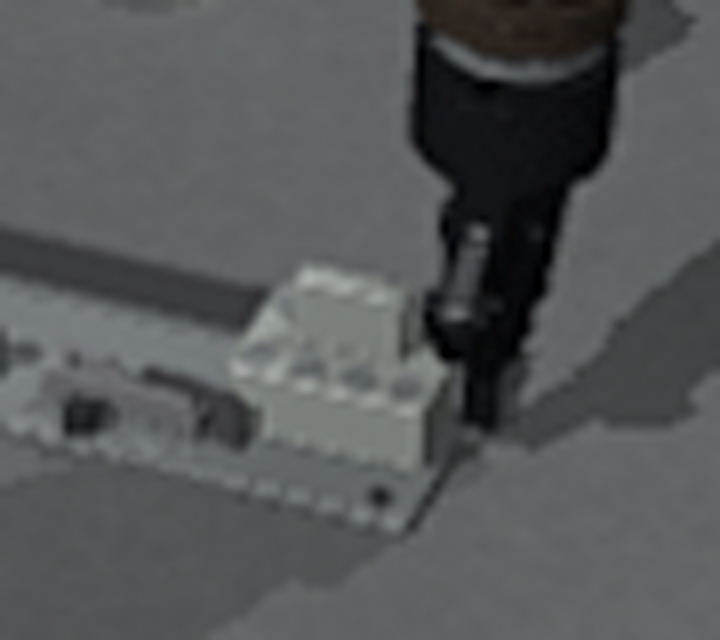

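View pics/w10.png

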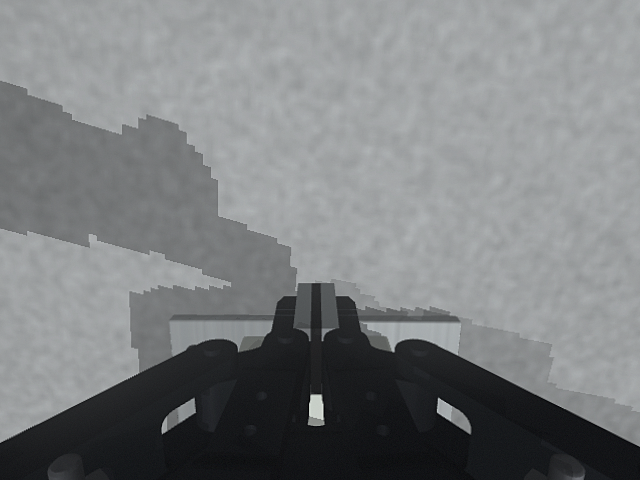

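Emit:
servo_tool:
  force: 50
  steps:
    - {"tx":0.4,"ty":0.034,"tz":0,"wx":0,"wy":0,"wz":0,"fingers":0}
    - {"tx":0.4,"ty":0.034,"tz":0,"wx":0,"wy":0,"wz":0,"fingers":0}
    - {"tx":0.5,"ty":0.042,"tz":0,"wx":0,"wy":0,"wz":0,"fingers":0}
    - {"tx":0.5,"ty":0.042,"tz":0,"wx":0,"wy":0,"wz":0,"fingers":0}
    - {"tx":0.5,"ty":0.042,"tz":0,"wx":0,"wy":0,"wz":0,"fingers":0}
    - {"tx":0.5,"ty":0.042,"tz":0,"wx":0,"wy":0,"wz":0,"fingers":0}

```text
time: 12.12
position: [0.4335, -0.1112, -0.0002]
orientation: [-180.0, 0.0, 94.8]
ft_force: [-1.0, 0.6, 1.4]
finger_gap: 0.001
```

```bash
python3 - <<'E'
from h import *
o=bot.get_obs();print(o['position'],o['orientation'],o['ft_force'],o['finger_gap'],o['time'])
s=bot.read_camera('side');crop(s,270,400,180,270,6,'pics/s11.png')
E
```

```text
[ 4.33463681e-01 -1.11221192e-01 -2.41411151e-04] [-1.79996653e+02  3.82450730e-04  9.48206837e+01] [-0.97838318  0.55813375  1.3750779 ] 0.001452507861353311 12.125
```

View pics/s11.png

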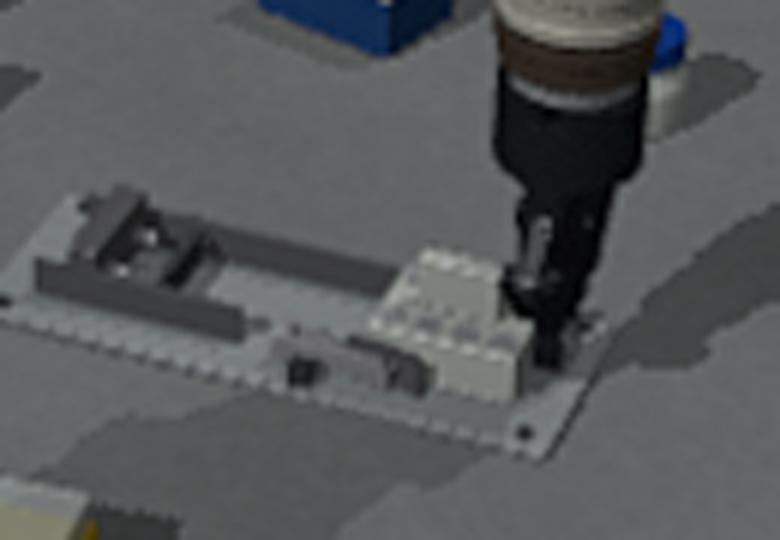

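Emit:
servo_tool:
  force: 50
  steps:
    - {"tx":0.5,"ty":0.042,"tz":0,"wx":0,"wy":0,"wz":0,"fingers":0}
    - {"tx":0.5,"ty":0.042,"tz":0,"wx":0,"wy":0,"wz":0,"fingers":0}
    - {"tx":0.5,"ty":0.042,"tz":0,"wx":0,"wy":0,"wz":0,"fingers":0}
    - {"tx":0.5,"ty":0.042,"tz":0,"wx":0,"wy":0,"wz":0,"fingers":0}
    - {"tx":0.5,"ty":0.042,"tz":0,"wx":0,"wy":0,"wz":0,"fingers":0}

```text
time: 12.8
position: [0.4584, -0.1091, -0.0002]
orientation: [-180.0, 0.0, 94.8]
ft_force: [0.2, -0.8, -0.5]
finger_gap: 0.001
```

Emit:
servo_tool:
  force: 50
  steps:
    - {"tx":0.5,"ty":0.042,"tz":0,"wx":0,"wy":0,"wz":0,"fingers":0}
    - {"tx":0.5,"ty":0.042,"tz":0,"wx":0,"wy":0,"wz":0,"fingers":0}
    - {"tx":0.5,"ty":0.042,"tz":0,"wx":0,"wy":0,"wz":0,"fingers":0}

```text
time: 13.18
position: [0.4731, -0.1079, -0.0003]
orientation: [-180.0, 0.0, 94.8]
ft_force: [-3.6, -0.6, 2.3]
finger_gap: 0.001
```

Emit:
servo_tool:
  force: 50
  steps:
    - {"tx":0.5,"ty":0.042,"tz":0,"wx":0,"wy":0,"wz":0,"fingers":0}
    - {"tx":0.5,"ty":0.042,"tz":0,"wx":0,"wy":0,"wz":0,"fingers":0}

```text
time: 13.42
position: [0.4833, -0.107, -0.0003]
orientation: [-180.0, -0.0, 94.8]
ft_force: [-2.5, -0.0, -0.7]
finger_gap: 0.002
```

```bash
python3 - <<'E'
from h import *
o=bot.get_obs();print(o['position'],o['orientation'],o['ft_force'],o['finger_gap'],o['time'])
s=bot.read_camera('side');crop(s,270,400,180,270,6,'pics/s12.png')
E
```

```text
[ 4.83345233e-01 -1.07036271e-01 -3.47251370e-04] [-1.79989367e+02 -7.02714438e-03  9.48103709e+01] [-2.49729196 -0.04064303 -0.65520775] 0.0016206423554508077 13.425
```

View pics/s12.png

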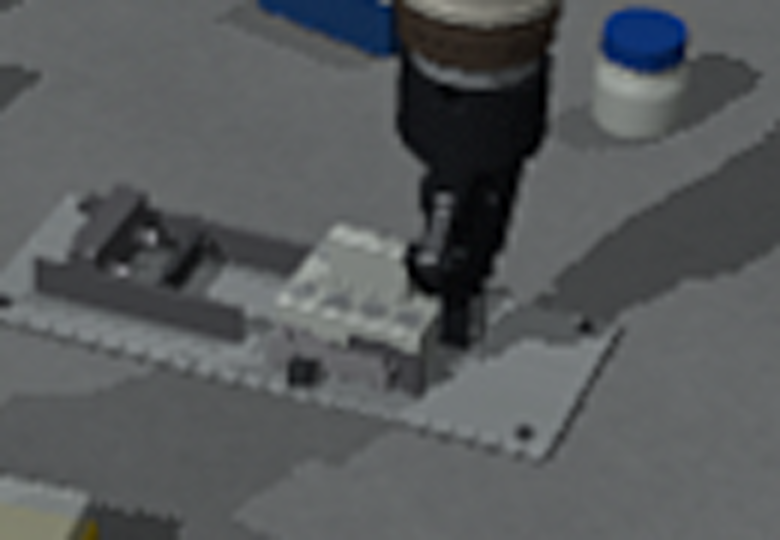

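Emit:
servo_tool:
  force: 50
  steps:
    - {"tx":0.5,"ty":0.042,"tz":0,"wx":0,"wy":0,"wz":0,"fingers":0}
    - {"tx":0.5,"ty":0.042,"tz":0,"wx":0,"wy":0,"wz":0,"fingers":0}
    - {"tx":0.5,"ty":0.042,"tz":0,"wx":0,"wy":0,"wz":0,"fingers":0}

```text
time: 13.85
position: [0.4985, -0.1058, -0.0003]
orientation: [-180.0, 0.0, 94.8]
ft_force: [-2.7, -1.3, -1.1]
finger_gap: -0.002
```

Emit:
servo_tool:
  force: 50
  steps:
    - {"tx":0.5,"ty":0.042,"tz":0,"wx":0,"wy":0,"wz":0,"fingers":0}
    - {"tx":0.5,"ty":0.042,"tz":0,"wx":0,"wy":0,"wz":0,"fingers":0}
    - {"tx":0.5,"ty":0.042,"tz":0,"wx":0,"wy":0,"wz":0,"fingers":0}

```text
time: 14.22
position: [0.5136, -0.1046, -0.0001]
orientation: [180.0, 0.0, 94.8]
ft_force: [-2.6, -2.1, 0.7]
finger_gap: -0.001
```

Emit:
servo_tool:
  force: 50
  steps:
    - {"tx":0.5,"ty":0.042,"tz":0,"wx":0,"wy":0,"wz":0,"fingers":0}
    - {"tx":0.5,"ty":0.042,"tz":0,"wx":0,"wy":0,"wz":0,"fingers":0}
    - {"tx":0.5,"ty":0.042,"tz":0,"wx":0,"wy":0,"wz":0,"fingers":0}

```text
time: 14.6
position: [0.5285, -0.1033, -0.0002]
orientation: [180.0, 0.0, 94.8]
ft_force: [-2.6, -1.6, 0.7]
finger_gap: -0.002
```

```bash
python3 - <<'E'
from h import *
o=bot.get_obs();print(o['position'],o['orientation'],o['ft_force'],o['finger_gap'],o['time'])
s=bot.read_camera('side');crop(s,260,390,180,270,6,'pics/s13.png')
im=bot.read_camera('wrist');cv2.imwrite('pics/w13.png',im[:,:,::-1])
E
```

```text
[ 5.28472464e-01 -1.03285003e-01 -1.55930916e-04] [1.79995226e+02 4.00551826e-03 9.48165514e+01] [-2.58953164 -1.58379699  0.67101071] -0.0016794169621302806 14.6
```

View pics/s13.png

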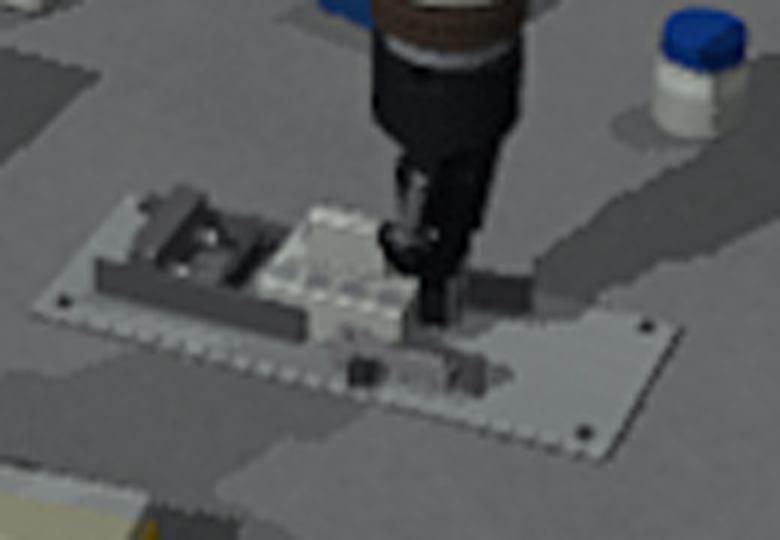

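View pics/w13.png

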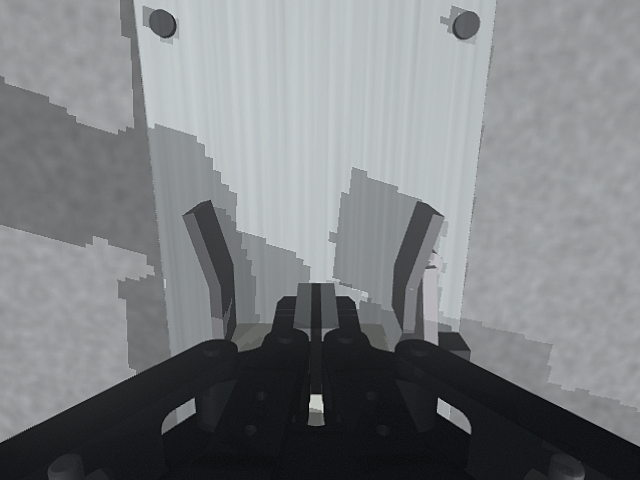

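Emit:
servo_tool:
  force: 50
  steps:
    - {"tx":0.3,"ty":0.025,"tz":0,"wx":0,"wy":0,"wz":0,"fingers":0}
    - {"tx":0.3,"ty":0.025,"tz":0,"wx":0,"wy":0,"wz":0,"fingers":0}
    - {"tx":0.3,"ty":0.025,"tz":0,"wx":0,"wy":0,"wz":0,"fingers":0}

```text
time: 15.08
position: [0.5371, -0.1024, -0.0002]
orientation: [-180.0, -0.0, 94.8]
ft_force: [-3.7, 0.1, 2.8]
finger_gap: 0.0
```

Emit:
servo_tool:
  force: 50
  steps:
    - {"tx":0.2,"ty":0.017,"tz":0,"wx":0,"wy":0,"wz":0,"fingers":0}
    - {"tx":0.2,"ty":0.017,"tz":0,"wx":0,"wy":0,"wz":0,"fingers":0}

```text
time: 15.32
position: [0.5411, -0.1021, -0.0002]
orientation: [-180.0, -0.0, 94.8]
ft_force: [-4.7, 0.6, 3.4]
finger_gap: 0.0
```

Emit:
servo_tool:
  force: 50
  steps:
    - {"tx":0.2,"ty":0.017,"tz":0,"wx":0,"wy":0,"wz":0,"fingers":0}
    - {"tx":0.2,"ty":0.017,"tz":0,"wx":0,"wy":0,"wz":0,"fingers":0}

```text
time: 15.58
position: [0.5451, -0.1018, -0.0002]
orientation: [-180.0, -0.0, 94.8]
ft_force: [-4.4, 1.6, 3.2]
finger_gap: 0.0
```

Emit:
servo_tool:
  force: 50
  steps:
    - {"tx":0.2,"ty":0.017,"tz":0,"wx":0,"wy":0,"wz":0,"fingers":0}
    - {"tx":0.2,"ty":0.017,"tz":0,"wx":0,"wy":0,"wz":0,"fingers":0}

```text
time: 15.82
position: [0.5487, -0.1015, -0.0002]
orientation: [-179.9, -0.0, 94.8]
ft_force: [-8.6, 0.9, 5.6]
finger_gap: -0.004
```

```bash
python3 - <<'E'
from h import *
o=bot.get_obs();print(o['position'],o['ft_force'],o['moment'],o['time'])
s=bot.read_camera('side');crop(s,255,355,190,265,8,'pics/s14.png')
im=bot.read_camera('wrist');crop(im,150,490,150,400,2,'pics/w14.png')
o=bot.get_obs();print(o['ft_force'],o['moment'])
E
```

```text
[ 5.48749814e-01 -1.01481556e-01 -1.97642805e-04] [-8.60193493  0.8735602   5.64514355] [0.18216724 1.45901114 0.04285572] 15.825
[-6.34292443  0.77620496  4.36139207] [ 0.26786827  1.1584807  -0.04554901]
```

View pics/s14.png

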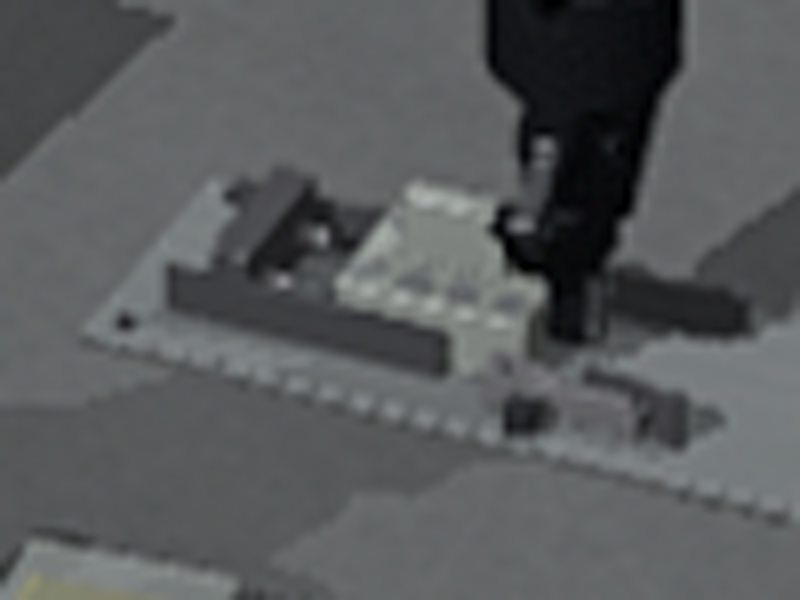

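View pics/w14.png

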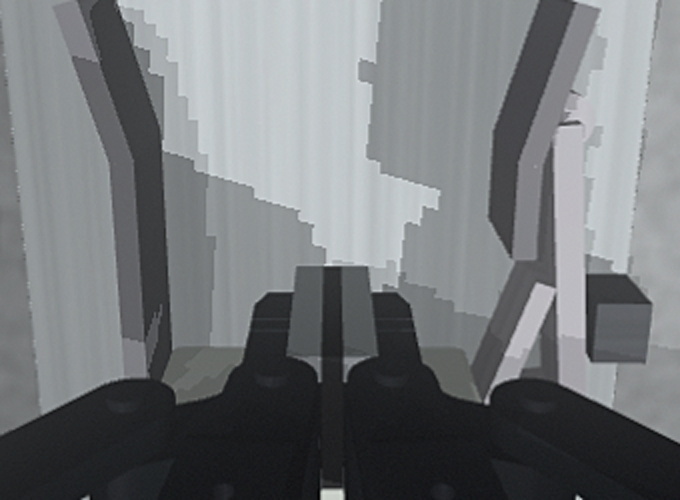

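Emit:
servo_tool:
  force: 50
  steps:
    - {"tx":0.2,"ty":0.017,"tz":0,"wx":0,"wy":0,"wz":0,"fingers":0}
    - {"tx":0.2,"ty":0.017,"tz":0,"wx":0,"wy":0,"wz":0,"fingers":0}

```text
time: 16.18
position: [0.5526, -0.1012, -0.0002]
orientation: [-179.9, -0.0, 94.8]
ft_force: [-9.2, 0.5, 5.6]
finger_gap: -0.001
```

Emit:
servo_tool:
  force: 50
  steps:
    - {"tx":0.2,"ty":0.017,"tz":0,"wx":0,"wy":0,"wz":0,"fingers":0}
    - {"tx":0.2,"ty":0.017,"tz":0,"wx":0,"wy":0,"wz":0,"fingers":0}

```text
time: 16.42
position: [0.5565, -0.1008, -0.0002]
orientation: [-179.9, -0.0, 94.8]
ft_force: [-8.6, 0.9, 5.3]
finger_gap: 0.001
```

Emit:
servo_tool:
  force: 50
  steps:
    - {"tx":0.1,"ty":0.0084,"tz":0,"wx":0,"wy":0,"wz":0,"fingers":0}
    - {"tx":0.1,"ty":0.0084,"tz":0,"wx":0,"wy":0,"wz":0,"fingers":0}

```text
time: 16.68
position: [0.5584, -0.1007, -0.0002]
orientation: [-179.9, -0.0, 94.8]
ft_force: [-9.1, 1.2, 5.7]
finger_gap: -0.003
```

Emit:
servo_tool:
  force: 50
  steps:
    - {"tx":0.1,"ty":0.0084,"tz":0,"wx":0,"wy":0,"wz":0,"fingers":0}
    - {"tx":0,"ty":0,"tz":0,"wx":0,"wy":0,"wz":0,"fingers":0}

```text
time: 16.92
position: [0.5596, -0.1006, -0.0002]
orientation: [-179.9, -0.0, 94.8]
ft_force: [-7.7, 0.1, 4.5]
finger_gap: -0.0
```

Emit:
servo_tool:
  force: 50
  steps:
    - {"tx":0.05,"ty":0.0042,"tz":0,"wx":0,"wy":0,"wz":0,"fingers":0}
    - {"tx":0.05,"ty":0.0042,"tz":0,"wx":0,"wy":0,"wz":0,"fingers":0}

```text
time: 17.18
position: [0.5604, -0.1006, -0.0002]
orientation: [-179.9, -0.0, 94.8]
ft_force: [-6.3, 0.5, 3.5]
finger_gap: -0.0
```

Emit:
servo_tool:
  force: 50
  steps:
    - {"tx":0.05,"ty":0.0042,"tz":0,"wx":0,"wy":0,"wz":0,"fingers":0}
    - {"tx":0.05,"ty":0.0042,"tz":0,"wx":0,"wy":0,"wz":0,"fingers":0}

```text
time: 17.42
position: [0.5617, -0.1004, -0.0002]
orientation: [-180.0, -0.0, 94.8]
ft_force: [-6.7, 1.0, 4.1]
finger_gap: -0.003
```

Emit:
servo_tool:
  force: 50
  steps:
    - {"tx":0.05,"ty":0.0042,"tz":0,"wx":0,"wy":0,"wz":0,"fingers":0}
    - {"tx":0,"ty":0,"tz":0,"wx":0,"wy":0,"wz":0,"fingers":0}

```text
time: 17.68
position: [0.5623, -0.1004, -0.0002]
orientation: [-180.0, 0.0, 94.8]
ft_force: [-6.4, 0.1, 4.8]
finger_gap: -0.002
```

Emit:
servo_tool:
  force: 50
  steps:
    - {"tx":0.05,"ty":0.0042,"tz":0,"wx":0,"wy":0,"wz":0,"fingers":0}
    - {"tx":0,"ty":0,"tz":0,"wx":0,"wy":0,"wz":0,"fingers":0}

```text
time: 17.92
position: [0.5628, -0.1004, -0.0002]
orientation: [-180.0, 0.0, 94.8]
ft_force: [-6.0, -0.5, 4.8]
finger_gap: -0.003
```

Emit:
servo_tool:
  force: 50
  steps:
    - {"tx":0.03,"ty":0.0025,"tz":0,"wx":0,"wy":0,"wz":0,"fingers":0}
    - {"tx":0,"ty":0,"tz":0,"wx":0,"wy":0,"wz":0,"fingers":0}

```text
time: 18.18
position: [0.563, -0.1004, -0.0002]
orientation: [-180.0, 0.0, 94.8]
ft_force: [-7.8, 1.4, 4.1]
finger_gap: -0.001
```

Emit:
servo_tool:
  force: 50
  steps:
    - {"tx":0.03,"ty":0.0025,"tz":0,"wx":0,"wy":0,"wz":0,"fingers":0}
    - {"tx":0,"ty":0,"tz":0,"wx":0,"wy":0,"wz":0,"fingers":0}

```text
time: 18.42
position: [0.5633, -0.1003, -0.0002]
orientation: [-179.9, 0.0, 94.8]
ft_force: [-6.6, 0.0, 4.5]
finger_gap: 0.003
```

Emit:
servo_tool:
  force: 50
  steps:
    - {"tx":0.03,"ty":0.0025,"tz":0,"wx":0,"wy":0,"wz":0,"fingers":0}
    - {"tx":0,"ty":0,"tz":0,"wx":0,"wy":0,"wz":0,"fingers":0}

```text
time: 18.68
position: [0.5636, -0.1003, -0.0002]
orientation: [-179.9, -0.0, 94.8]
ft_force: [-7.1, 0.5, 4.8]
finger_gap: -0.001
```

Emit:
servo_tool:
  force: 50
  steps:
    - {"tx":0.03,"ty":0.0025,"tz":0,"wx":0,"wy":0,"wz":0,"fingers":0}
    - {"tx":0,"ty":0,"tz":0,"wx":0,"wy":0,"wz":0,"fingers":0}

```text
time: 18.92
position: [0.5639, -0.1003, -0.0002]
orientation: [-179.9, -0.0, 94.8]
ft_force: [-7.1, 0.3, 5.1]
finger_gap: 0.0
```

Emit:
servo_tool:
  force: 50
  steps:
    - {"tx":0.03,"ty":0.0025,"tz":0,"wx":0,"wy":0,"wz":0,"fingers":0}
    - {"tx":0,"ty":0,"tz":0,"wx":0,"wy":0,"wz":0,"fingers":0}

```text
time: 19.18
position: [0.5642, -0.1002, -0.0002]
orientation: [-180.0, -0.0, 94.8]
ft_force: [-7.5, 0.2, 4.4]
finger_gap: -0.001
```

Emit:
servo_tool:
  force: 50
  steps:
    - {"tx":0.03,"ty":0.0025,"tz":0,"wx":0,"wy":0,"wz":0,"fingers":0}
    - {"tx":0,"ty":0,"tz":0,"wx":0,"wy":0,"wz":0,"fingers":0}

```text
time: 19.42
position: [0.5645, -0.1002, -0.0002]
orientation: [-179.9, -0.0, 94.8]
ft_force: [-7.5, 1.1, 4.3]
finger_gap: -0.001
```

Emit:
servo_tool:
  force: 50
  steps:
    - {"tx":0.02,"ty":0.0017,"tz":0,"wx":0,"wy":0,"wz":0,"fingers":0}
    - {"tx":0,"ty":0,"tz":0,"wx":0,"wy":0,"wz":0,"fingers":0}

```text
time: 19.68
position: [0.5647, -0.1002, -0.0002]
orientation: [-179.9, -0.0, 94.8]
ft_force: [-7.7, 0.5, 4.7]
finger_gap: -0.001
```

Emit:
servo_tool:
  force: 50
  steps:
    - {"tx":0.02,"ty":0.0017,"tz":0,"wx":0,"wy":0,"wz":0,"fingers":0}
    - {"tx":0,"ty":0,"tz":0,"wx":0,"wy":0,"wz":0,"fingers":0}

```text
time: 19.92
position: [0.5648, -0.1002, -0.0002]
orientation: [-179.9, 0.0, 94.8]
ft_force: [-7.8, 0.4, 5.0]
finger_gap: 0.004
```

Emit:
servo_tool:
  force: 50
  steps:
    - {"tx":0.02,"ty":0.0017,"tz":0,"wx":0,"wy":0,"wz":0,"fingers":0}
    - {"tx":0,"ty":0,"tz":0,"wx":0,"wy":0,"wz":0,"fingers":0}

```text
time: 20.18
position: [0.5648, -0.1002, -0.0002]
orientation: [-179.9, -0.0, 94.8]
ft_force: [-8.9, -0.1, 5.5]
finger_gap: 0.001
```

Emit:
servo_tool:
  force: 50
  steps:
    - {"tx":0.02,"ty":0.0017,"tz":0,"wx":0,"wy":0,"wz":0,"fingers":0}
    - {"tx":0,"ty":0,"tz":0,"wx":0,"wy":0,"wz":0,"fingers":0}

```text
time: 20.42
position: [0.5648, -0.1002, -0.0002]
orientation: [-179.9, -0.0, 94.8]
ft_force: [-10.2, -0.0, 5.7]
finger_gap: -0.006
```

Emit:
servo_tool:
  force: 50
  steps:
    - {"tx":0.02,"ty":0.0017,"tz":0,"wx":0,"wy":0,"wz":0,"fingers":0}
    - {"tx":0,"ty":0,"tz":0,"wx":0,"wy":0,"wz":0,"fingers":0}

```text
time: 20.68
position: [0.5648, -0.1002, -0.0002]
orientation: [-179.9, -0.0, 94.8]
ft_force: [-11.0, -0.5, 6.6]
finger_gap: -0.003
```

Emit:
servo_tool:
  force: 50
  steps:
    - {"tx":0.05,"ty":0.0042,"tz":0,"wx":0,"wy":0,"wz":0,"fingers":0}
    - {"tx":0,"ty":0,"tz":0,"wx":0,"wy":0,"wz":0,"fingers":0}

```text
time: 20.92
position: [0.5648, -0.1002, -0.0002]
orientation: [-179.8, -0.0, 94.8]
ft_force: [-14.1, -0.7, 9.3]
finger_gap: 0.003
```

Emit:
servo_tool:
  force: 50
  steps:
    - {"tx":0.03,"ty":0.0025,"tz":0,"wx":0,"wy":0,"wz":0,"fingers":0}
    - {"tx":0,"ty":0,"tz":0,"wx":0,"wy":0,"wz":0,"fingers":0}

```text
time: 21.18
position: [0.5649, -0.1002, -0.0002]
orientation: [-179.8, -0.0, 94.8]
ft_force: [-15.1, -0.3, 9.9]
finger_gap: -0.0
```

Emit:
servo_tool:
  force: 50
  steps:
    - {"tx":0.03,"ty":0.0025,"tz":0,"wx":0,"wy":0,"wz":0,"fingers":0}
    - {"tx":0,"ty":0,"tz":0,"wx":0,"wy":0,"wz":0,"fingers":0}
    - {"tx":0,"ty":0,"tz":0,"wx":0,"wy":0,"wz":0,"fingers":0}

```text
time: 21.55
position: [0.5649, -0.1002, -0.0002]
orientation: [-179.8, -0.0, 94.8]
ft_force: [-16.8, -0.5, 10.7]
finger_gap: -0.002
```

```bash
python3 - <<'E'
from h import *
o=bot.get_obs();print(o['position'],o['ft_force'],o['time'])
s=bot.read_camera('side');crop(s,255,355,190,265,8,'pics/s15.png')
im=bot.read_camera('wrist');crop(im,150,490,150,400,2,'pics/w15.png')
o=bot.get_obs();print(o['ft_force'])
E
```

```text
[ 5.64885393e-01 -1.00187556e-01 -2.09691732e-04] [-16.82011908  -0.46806909  10.73202887] 21.55
[-16.41629188  -0.4888473   10.3065702 ]
```

View pics/s15.png

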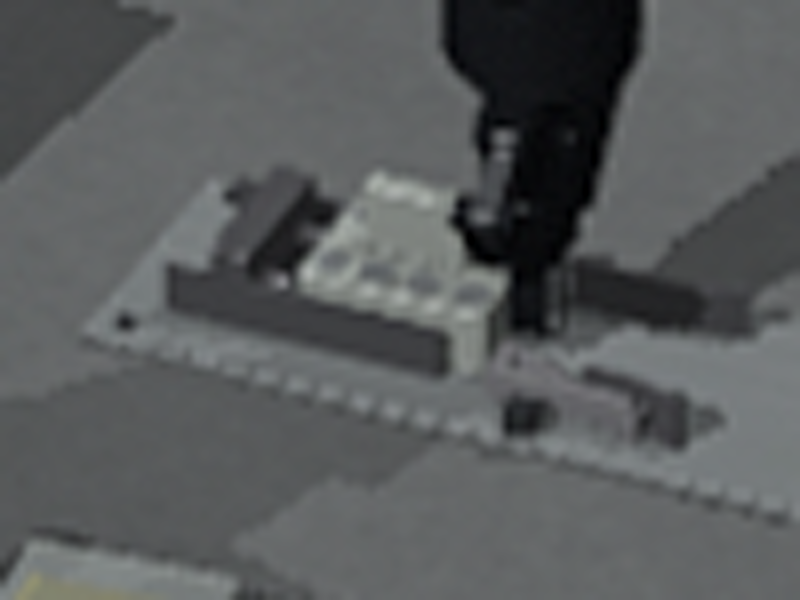

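View pics/w15.png

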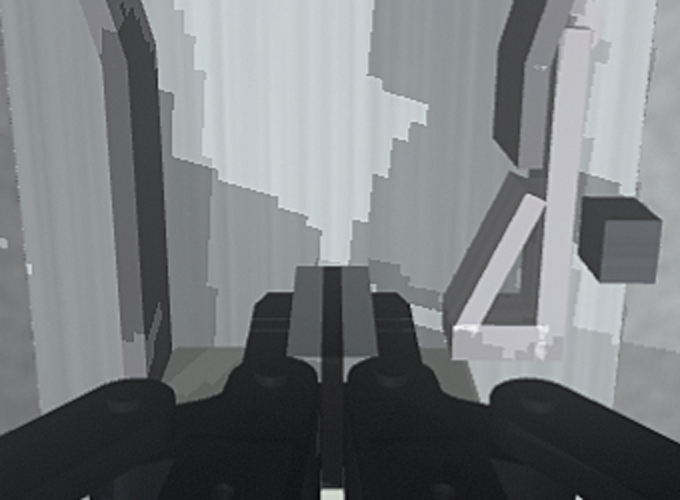

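Emit:
servo_tool:
  force: 50
  steps:
    - {"tx":-0.1,"ty":-0.0084,"tz":0,"wx":0,"wy":0,"wz":0,"fingers":0}
    - {"tx":-0.1,"ty":-0.0084,"tz":0,"wx":0,"wy":0,"wz":0,"fingers":0}
    - {"tx":-0.15,"ty":-0.0126,"tz":0,"wx":0,"wy":0,"wz":0,"fingers":0}
    - {"tx":-0.15,"ty":-0.0126,"tz":0,"wx":0,"wy":0,"wz":0,"fingers":0}
    - {"tx":-0.15,"ty":-0.0126,"tz":0,"wx":0,"wy":0,"wz":0,"fingers":0}
    - {"tx":-0.15,"ty":-0.0126,"tz":0,"wx":0,"wy":0,"wz":0,"fingers":0}
    - {"tx":-0.2,"ty":-0.017,"tz":0,"wx":0,"wy":0,"wz":0,"fingers":0}
    - {"tx":0,"ty":0,"tz":0,"wx":0,"wy":0,"wz":0,"fingers":0}

```text
time: 22.65
position: [0.5572, -0.101, -0.0001]
orientation: [180.0, 0.0, 94.8]
ft_force: [0.1, 0.3, 0.0]
finger_gap: 0.002
```

Emit:
servo_tool:
  force: 50
  steps:
    - {"tx":-0.8,"ty":-0.067,"tz":0,"wx":0,"wy":0,"wz":0,"fingers":0}
    - {"tx":-0.8,"ty":-0.067,"tz":0,"wx":0,"wy":0,"wz":0,"fingers":0}
    - {"tx":0,"ty":0,"tz":2,"wx":0,"wy":0,"wz":0,"fingers":0}
    - {"tx":0,"ty":0,"tz":3,"wx":0,"wy":0,"wz":0,"fingers":0}
    - {"tx":-1,"ty":-0.084,"tz":4,"wx":0,"wy":0,"wz":0,"fingers":0}
    - {"tx":-3,"ty":-0.25,"tz":4,"wx":0,"wy":0,"wz":0,"fingers":0}
    - {"tx":-4,"ty":-0.34,"tz":3,"wx":0,"wy":0,"wz":0,"fingers":0}
    - {"tx":-4,"ty":-0.34,"tz":2,"wx":0,"wy":0,"wz":0,"fingers":0}
    - {"tx":0,"ty":0,"tz":0,"wx":0,"wy":0,"wz":0,"fingers":0}
    - {"tx":0,"ty":0,"tz":0,"wx":0,"wy":0,"wz":0,"fingers":0}

```text
time: 23.9
position: [0.4211, -0.1124, 0.1796]
orientation: [180.0, 0.0, 94.8]
ft_force: [-0.3, 0.1, -1.2]
finger_gap: 0.002
```

```bash
python3 - <<'E'
from h import *
o=bot.get_obs();print(o['position'],o['ft_force'],o['time'])
s=bot.read_camera('side');crop(s,255,355,190,265,8,'pics/s16.png')
im=bot.read_camera('top');cv2.imwrite('pics/t16.png',im[:,:,::-1])
im=bot.read_camera('wrist');cv2.imwrite('pics/w16.png',im[:,:,::-1])
E
```

```text
[ 0.42108288 -0.11239915  0.17961859] [-0.30541764  0.08456876 -1.24096773] 23.9
```

View pics/s16.png

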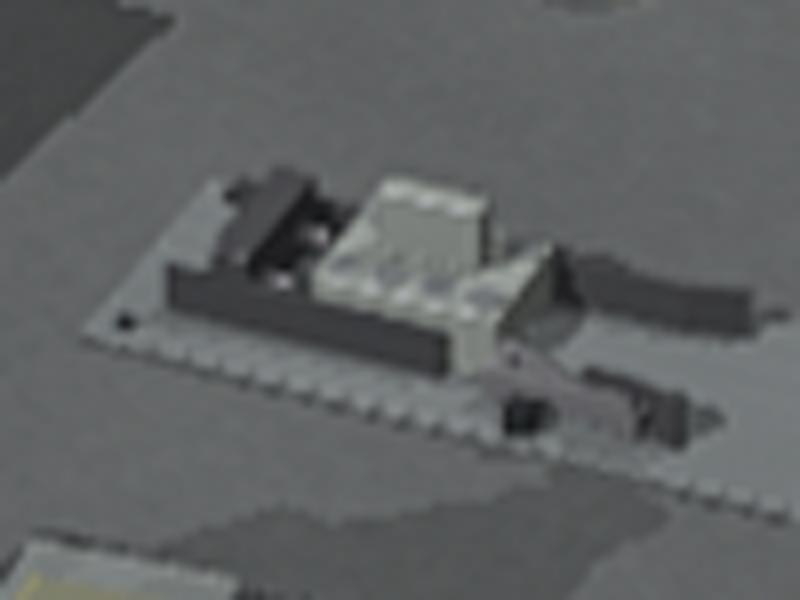

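View pics/t16.png

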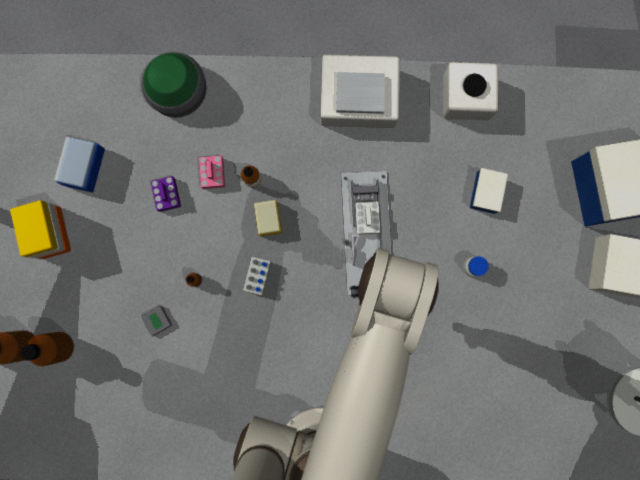

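View pics/w16.png

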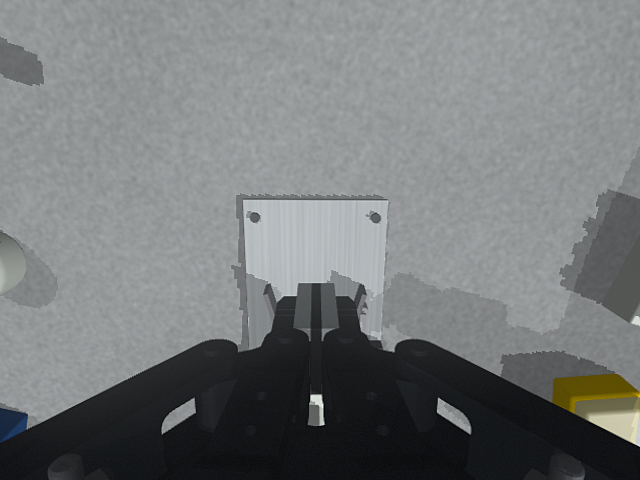

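```bash
python3 - <<'E'
from h import *
p=bot.camera_params('top')
a=cv2.imread('pics/t16.png');b=cv2.imread('pics/top0.png')
d=cv2.absdiff(a,b).max(2)
for n,(u,v) in dict(pink=(211,171),purple=(165,193),tip=(267,217),rack=(257,276),ba=(249,174),bb=(194,280),timer=(156,320),jar=(478,267),kit=(489,190)).items(): print(n,int(np.percentile(d[v-18:v+18,u-18:u+18],95)))
crop(a[:,:,::-1],335,405,165,265,6,'pics/t16c.png')
E
```

```text
pink 4
purple 5
tip 21
rack 29
ba 17
bb 5
timer 21
jar 5
kit 4
```

View pics/t16c.png

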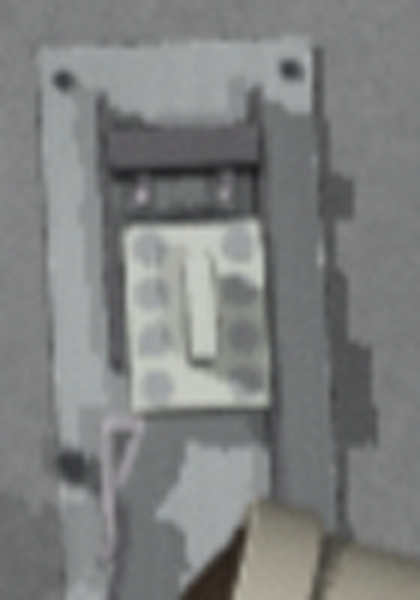

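```bash
python3 -c "
from workcell import bot
print(bot.job_done(), bot.get_obs()['time'])"
```

```text
the job is handed in; nothing more can be done
the job is handed in; nothing more can be done
```

The white cartridge is in the loading bay, held by the pawl. I handed the job in at about 24 s of the 72 s allowed; no verdict was reported.

- **What I did:** I gripped the cartridge by its fin and laid it on the apron at the mouth. With closed fingers low on its rear face, I then pushed it in along the channel.
- **Pawl and stop:** The force rose to about 9 N, then fell to about 6.5 N as the pawl clicked in. The cartridge stopped moving at TCP x = 0.565.
- **Press:** I raised the wrist force along the channel to about 16.8 N. Less friction, that is roughly 15 N on the plate; I estimated the friction rather than measured it.
- **Release:** I backed off slowly, and the force at the tool returned to 0 at TCP x = 0.557. The later pictures show the cartridge lying straight and flat, with the pawl tooth sprung in behind it.
- **Other things on the bench:** Compared with the first top picture, the tip box, tube rack, bottle A and timer differ a little. I put that down to shadows, because none of them looks moved. The other bystanders and both look-alikes match closely.

Checks that failed or disagreed:
- **Missed first grasp:** The first grasp closed on air above the fin. The fingertips were about 15 mm behind the reported TCP, not 22 mm ahead of it as stated. I measured this in the pictures and went lower for the second grasp and the push.
- **Downward force:** While pressing, the tool also pushed down on the cartridge with about 10 N, from friction at its rear face. It did not visibly tilt.

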